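# Tong a clean post foot from the tilted bin into the kit tray

### The arm

A 7-joint arm with a two-finger parallel gripper is mounted at the origin on the work surface. World frame = base frame: x ahead of the robot, y to its left, z up, the work surface at z = 0. Lengths are in m, angles in rad, forces in N, time in s.
With the tool pointing down it reaches from about 0.4 to 0.875 m from the base axis. Payload 6.5 kg.
Tool frame: the origin (TCP) lies on the centre line of the jaws, within the pads' length; the fingertips stand 22 mm ahead of it and the grasp point (between the pads) lies 3 mm ahead of it; z points along the fingers, y is the line along which they close (so a half turn about z gives the same grasp; the last joint's range is limited). The gripper opens to 85 mm and grips with 20 to 120 N. Pads are 22 mm wide; open, the fingers measure 114 mm over their backs; the gripper's body (76 mm by 85 mm) begins 54 mm behind the grasp point. The pads swing forward as they close: fully open they stand 13 mm farther back than shut.
Start: joints at [1.131, 0.536, -0.004, 1.538, 0.003, 1.067, -0.071], TCP at [0.237, -0.605, 0.253] pointing down, gripper open.
Joint ranges: [-2.7, 2.7], [-0.37, 2.16], [-1.27, 1.26], [0.24, 2.4], [-1.31, 4.45], [0.19, 1.91], [-2.76, 2.76]. Speed limits (rad/s): [2.39, 2.39, 3.14, 3.14, 3.14, 3.14, 3.14].

### API

Orientations are given as a rotation vector (axis times angle).
In Python, from plant import monitor, vision, close_job gives the robot as it stands.
- The arm moves only by the tool jog_arm, never from a script. Its argument "plan" is a list of rows, each a list of 2 entries, a list of its own where there are three numbers: the shift along the tool's x, y, z in m, then the turn, a rotation vector about the tool's x, y, z in degrees. In form: [[[dx, dy, dz], [rx, ry, rz]], ...]. A call has 1 to 5 rows; each row shifts and turns the commanded pose from where the row before left it, along the tool's axes as they then stand; what a row does not reach is not made up. A row lasts 1/12 s, in which the tool goes at most 41.7 mm and 7.16 degrees, less where a joint would pass 70% of its speed; a pose out of reach is approached as far as the arm can. A call is refused whole if a number of a shift passes 0.0417 or a number of a turn 7.16, either way. A call with a gripper value outside its range is refused whole. "jaw" is the gripper's target within -1 to 1 (fully open at 1, half-way at 0, shut at -1), set as the call begins (left out, the last holds). The fingers move at their own pace and stop on an object; the grip force is fixed at half the most. Time passes only in rows, so rows that do not move let the fingers close. It gives the time, the measured TCP pose, the force, the opening and the grip force at its end, in the units of the state.
- monitor.observe(): the state, without advancing time (a new reading comes with each control period).
- vision.read_camera(name): name is "scene" or "top" or "wrist"; returns a dict with "color" (384x512x3 uint8, red, green, blue), "depth" (384x512 float32, m along the optical axis (not along the pixel's ray), 0 where there is no reading), "K" (3x3 intrinsics, pixels), "eye" and "orientation" of the camera in the world; the wrist camera has in their place "hand_eye" (4x4, takes a point from camera to tool coordinates, whose origin is the TCP and whose axes are the flange's). Camera axes: x right, y down, z forward; pixel columns grow to the right and rows downward; lengths in m; the calibration is good to about 2 mm. A picture is of the moment at which its call begins: read the wrist's pose just before it.
- close_job(): hands the job in; it is judged then, once.
The state is a dict: "clock": time; "qpos": joint angles; "dq": joint speeds; "joint_torque": joint torques, N m; "position": TCP position; "tcp_rot": TCP orientation; "ft_force": force on the tool from outside, world axes, zero at the start; "wrist_torque": the same for the moment, N m; "finger_gap": opening from 0.0 (shut) to 1.0 (fully open); "gripper_force": force on a finger pad.
Only numpy, scipy, OpenCV 4.12 (cv2) and the standard library are available. Lean on these libraries where they do the work, as an engineer would, in place of code of your own. Each camera call takes 0.05 s, during which the arm holds its last target. There are 200 camera calls.

### The job

The post feet have been cleaned, so handle them only with the tongs: take the tongs out of their stand, pinch the post of the foot in the tilted yellow bin, and lift it out. Lower it right down into the empty black tray, base plate flat on the tray floor, before letting it go, then put the tongs back upright in their stand and leave go of them. Never touch a foot with the gripper, and leave the other foot, the caster, the bottle and the wrench where they are.

Things in the scene. Friction and masses are not known exactly. Their poses are not given: they have to be found in the camera images.
- tongs: spring tongs, 157 mm long, 90 g: two crossed steel arms on a pivot, standing in the stand, jaws down, black handles up. Origin on the pivot, z up along the tongs, y the line along which handles and jaws open and close. Squeezing the handles closes the jaws; a spring pushes each handle out with 11 to 14 N. The frame is fixed to one arm, so it leans 0.17 rad as the jaws close on a foot
- tongs_grip (a point): point midway between the handles, 42 mm above the pivot: where to take the tongs. The handles are 28 mm wide in x and reach from 24 to 61 mm above the pivot; open, they measure 55 mm over their outer faces at this point (61 at the top, 48 at the bottom), and 40 mm with the jaws closed on a 28 mm post
- tongs_tip (a point): point midway between the open jaw tips, 91 mm below the pivot. Open, the tips are 59 mm apart inside, 75 mm over all; closed on a 28 mm post the jaws are parallel and their tips 95 mm below the pivot. Jaw pads: 26 mm wide in x, 36 mm tall, 7 mm thick
- tongs_arm (a joint): angle of the tongs' pivot: 0 open, 0.33 with the jaws 28 mm apart, 0.55 closed (rad)
- stand: grey open-topped tongs stand, fixed: 52 (x) by 100 (y) by 65 mm high outside, walls and floor 5 mm, on a plate 78 by 130 mm; two flared lips widen its mouth from 42 mm to 78 mm in x at 90 mm height. Origin under its centre, z up; the tongs' y lies along its y. The tongs stand in it on their jaw tips, pivot 96 mm above the table
- bin: yellow bin, fixed, tilted 30 degrees, mouth leaning towards the robot. Origin at the centre of the inner floor, about 45 mm above the table; z at right angles to the floor out of the mouth, y across, x up the slope (away from the robot). Inside 84 (x) by 134 mm (y), walls 4 mm; heights along z: back wall 140 mm (overhangs the foot; top 190 mm above the table), side walls 90 mm, front lip 22 mm
- foot: the aluminium post foot to move, in the bin: square base plate 60 by 60 by 8 mm with a square post 28 by 28 mm on its middle, 65 mm high in all, about 180 g. Origin at the centre of the plate's underside, z along the post, x and y along the flats. It lies with its plate flat on the bin floor, so the post is tilted like the bin
- tray: the empty black tray, fixed: 86 by 86 mm outside, 17 mm high, walls and floor 5 mm, pocket 76 by 76 mm. Origin under its centre, z up, x and y along its sides
- tray_floor (a point): centre of the empty tray's inner floor, 5 mm above the table
- tray_full: another tray like it, fixed, which already holds a foot. Origin under its centre
- foot_done: the other foot, same shape, already standing in the other tray; leave it alone
- caster: bystander: steel plate caster resting upside down on its 50 mm square plate, black wheel 60 mm across on top, 74 mm high. Origin on the table under the wheel
- oil: bystander: white bottle, 56 mm across, 130 mm high. Origin under its centre
- wrench: bystander: flat spanner 160 mm long. Origin under its middle
Mind the look-alikes: they are no part of the job. There is more than one size of the bin; the job needs the smaller.

How it is judged:
On the way, in this order (a step that is already met when the one before it is completed fails the run):
1. the foot hangs in the tongs, clear of the bin (contact force between tongs and foot above 0.5 N and contact force between foot and bin below 0.05 N and distance of foot from where it was at the start of the episode above 0.05 m), for 0.2 s.
2. still held by the tongs, the foot is set down in the empty tray (its underside within 10 mm of the tray floor) (contact force between tongs and foot above 0.5 N and z of foot in the frame of tray_floor below 0.01 m and horizontal distance between foot and tray_floor below 0.02 m), for 0.05 s.
At the end, for the whole second after the job is handed in: foot at rest in the empty tray, plate flat on its floor (4 mm in height, 20 mm from centre, 0.07 rad from vertical); tongs at rest in their stand, jaws down (pivot within 30 mm of its axis, under 105 mm above its base, leaning under 0.35 rad) (horizontal distance between foot and tray_floor below 0.02 m and z of foot in the frame of tray_floor between -0.003 and 0.004 m and angle between foot's own z axis and vertical below 0.07 rad and linear speed of foot below 0.02 m/s and horizontal distance between tongs and stand below 0.03 m and z of tongs in the frame of stand below 0.105 m and angle between tongs's own z axis and vertical below 0.35 rad and linear speed of tongs below 0.05 m/s and contact force between tongs and foot below 0.05 N); the robot touches nothing.
It fails at once if the gripper touches a foot (contact force between the fingers and foot above 1 N or contact force between the fingers and foot_done above 1 N).
It fails at once if the foot already placed is moved more than 15 mm (distance of foot_done from where it was at the start of the episode above 0.015 m).
It fails at once if a bystander is moved more than 20 mm (distance of any of caster, oil, wrench from where it was at the start of the episode above 0.02 m).
It also fails if it takes over 64 s, if anything falls off the work surface, if the arm or the gripper's body presses on something with over 40 N, if the wrist force passes 120 N, or if a joint passes its speed limit or range.

## Working session

There is one attempt and no reset: what is moved stays moved. The work goes in short steps, Python scripts to look and compute and a tool call to move; the robot and the scene stay as the last step left them, time stands still between calls to the robot, and variables do not carry over. Pictures are saved under pics/ and viewed, at most 10 in all, crops included, and the job is handed in when it is done.

Besides the shell and the picture viewer there is one more tool, called as a command line: name --argument value ..., lists and objects as JSON in quotes. jog_arm: Moves the arm, as the interface text tells. Its arguments: {"type":"object","properties":{"plan":{"type":"array","items":{"type":"array"}},"jaw":{"type":"number"}},"required":["plan"]}

```bash
mkdir -p pics
cat > h.py <<'E'
import numpy as np, cv2
from scipy.spatial.transform import Rotation as R
from plant import monitor, vision, close_job
def cam(n):
    s=monitor.observe(); c=vision.read_camera(n)
    if n=='wrist':
        T=np.eye(4); T[:3,:3]=rot(s['tcp_rot']); T[:3,3]=s['position']
        T=T@np.array(c['hand_eye'])
    else:
        T=np.eye(4); T[:3,:3]=rot(c['orientation']); T[:3,3]=c['eye']
    c['T']=T; return c
def rot(o):
    o=np.array(o,float); return o if o.shape==(3,3) else R.from_rotvec(o).as_matrix() if o.size==3 else R.from_quat(o).as_matrix()
def cloud(c):
    d=c['depth']; K=np.array(c['K']); v,u=np.mgrid[:d.shape[0],:d.shape[1]]
    p=np.stack([(u-K[0,2])/K[0,0]*d,(v-K[1,2])/K[1,1]*d,d],-1)
    return p@c['T'][:3,:3].T+c['T'][:3,3]
E
python3 - <<'E'
from h import *
import pickle
o={}
for n in('scene','top'):
    c=cam(n); o[n]=c; print(n,c['eye'],c['orientation'],c['K'])
    cv2.imwrite(f'pics/{n}.png',c['color'][...,::-1])
pickle.dump(o,open('o.pkl','wb'))
print(monitor.observe())
E
```

```text
scene [ 1.01893104 -0.04683937  0.94632383] [-2.05510851 -1.74624661  0.49759405] [[365.16847896   0.         251.27523139]
 [  0.         365.16847896 190.68142326]
 [  0.           0.           1.        ]]
top [0.32307445 0.01334913 1.25576811] [-2.17033297  2.13724242 -0.17710876] [[492.11569419   0.         256.85879515]
 [  0.         492.11569419 189.71544131]
 [  0.           0.           1.        ]]
{'clock': 0.1, 'qpos': array([ 1.13079437,  0.53710181, -0.00446923,  1.53873446,  0.00258431,
        1.06730676, -0.07122476]), 'dq': array([ 0.00114241, -0.0009774 , -0.00021267, -0.00231701,  0.0003136 ,
       -0.00175501,  0.00032119]), 'joint_torque': array([ 2.72249650e-03, -5.84567463e+01,  1.05207335e+00, -2.59773159e+01,
        1.26744102e-02,  4.62610027e-03,  3.85751463e-06]), 'position': array([ 0.23717434, -0.60462703,  0.25250853]), 'tcp_rot': array([-3.08538836e+00, -5.83576723e-01,  5.81174151e-04]), 'ft_force': array([ 0.39732751, -0.00210944,  0.26070537]), 'wrist_torque': array([ 0.02688888,  0.01359555, -0.06836256]), 'gripper_force': 0.0, 'finger_gap': 0.999991545649892}
```

View pics/scene.png

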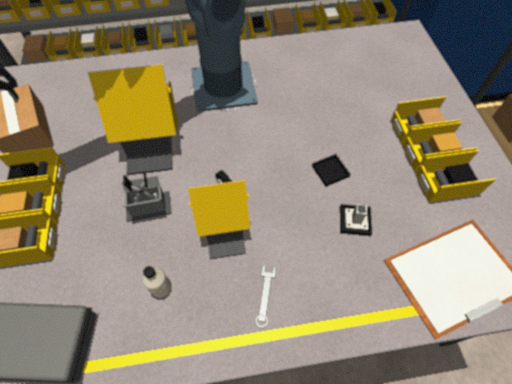

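View pics/top.png

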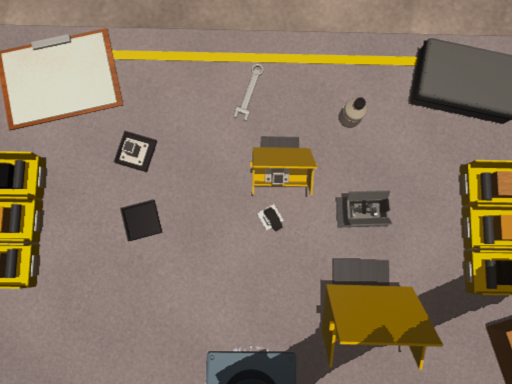

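The scene view shows the stand with the tongs at (145,195) and the small bin at (220,210). In the top view:
- **Bins:** the small yellow bin is at (283,165) with a foot at (278,178). The look-alike is the large bin at (380,320).
- **Feet:** the foot in the small bin is the one I want. The one in the full tray at (135,150) is the look-alike.
- **Trays:** the empty tray is at (141,220) and the full tray is at (135,150).
- **Stand and bystanders:** the stand is at (366,208), the caster at (270,217), the wrench at (250,92) and the bottle at (353,110).

By the description I choose the small bin, its foot and the empty tray.

```bash
cat > m.py <<'E'
from h import *
import pickle
o=pickle.load(open('o.pkl','rb')); c=o['top']; P=cloud(c); im=c['color']; hsv=cv2.cvtColor(im,cv2.COLOR_RGB2HSV)
def reg(u0,v0,u1,v1): return (slice(v0,v1),slice(u0,u1))
def rect(m,reg_,z):
    full=np.zeros(m.shape,np.uint8); full[reg_]=m[reg_]
    n,l,st,ce=cv2.connectedComponentsWithStats(full); k=1+st[1:,4].argmax()
    q=np.argwhere(l==k)[:,::-1].astype(float)
    K=np.array(c['K']); d=np.c_[(q[:,0]-K[0,2])/K[0,0],(q[:,1]-K[1,2])/K[1,1],np.ones(len(q))]@c['T'][:3,:3].T
    e=c['T'][:3,3]; w=e+d*((z-e[2])/d[:,2])[:,None]
    r=cv2.minAreaRect((w[:,:2]*1000).astype(np.float32)); return r
s=reg(100,180,180,250)
print('table z',np.median(P[reg(180,120,230,250)][...,2]))
V=hsv[...,2]; 
print('tray empty',rect(V<50,reg(105,190,175,250),.017))
print('tray full',rect((V<60),reg(105,125,165,178),.017))
Z=P[...,2]
s=reg(325,180,405,240)
for lo,hi in((.05,.08),(.08,.1),(.1,.125),(.125,.17)):
    q=P[s][(Z[s]>lo)&(Z[s]<hi)]; print('stand',lo,len(q),q.mean(0) if len(q) else '')
    if len(q)>3: print(cv2.minAreaRect((q[:,:2]*1000).astype(np.float32)))
yl=(hsv[...,0]>18)&(hsv[...,0]<32)&(hsv[...,1]>150)
s=reg(240,130,325,205)
q=P[s][yl[s]]; print('bin yellow',len(q),q.min(0),q.max(0))
w=q[(q[:,2]>.1)]; print(cv2.minAreaRect((w[:,:2]*1000).astype(np.float32)))
A=w-w.mean(0); n=np.linalg.svd(A,full_matrices=0)[2][2]; print('backwall normal',n,w.mean(0))
s2=reg(262,165,296,195); g=(hsv[...,1]<70)
for v in range(166,192,2): print(v,' '.join('%d,%3d%s'%(1000*P[v,u,0],1000*Z[v,u],'g' if g[v,u] else 'y') for u in range(256,314,5)))
a=cv2.resize(im[120:235,235:400],None,fx=4.8,fy=4.8,interpolation=cv2.INTER_CUBIC); cv2.imwrite('pics/crop.png',a[...,::-1])
E
python3 m.py
```

```text
table z -0.00023188624053271933
tray empty ((423.53741455078125, 281.60870361328125), (84.22381591796875, 84.89093780517578), 15.832210540771484)
tray full ((599.77734375, 304.8078308105469), (87.35069274902344, 85.2582778930664), 74.4248046875)
stand 0.05 499 [ 0.45972826 -0.27120306  0.06895001]
((457.58624267578125, -276.6500244140625), (67.90853118896484, 101.52190399169922), 2.8514504432678223)
stand 0.08 346 [ 0.45914706 -0.27662652  0.08726688]
((456.83245849609375, -277.2210693359375), (82.44831848144531, 100.57231903076172), 2.4834396839141846)
stand 0.1 97 [ 0.45585262 -0.27866132  0.1118115 ]
((455.0794982910156, -273.4474182128906), (28.22848129272461, 47.65851593017578), 4.232499599456787)
stand 0.125 154 [ 0.4546922  -0.2811445   0.14677218]
((454.6509094238281, -275.15899658203125), (27.516212463378906, 60.46308898925781), 5.126039981842041)
bin yellow 2012 [ 0.32307445 -0.16151424 -0.00735454] [0.60639633 0.01334913 1.25576811]
((455.08428955078125, -64.2865219116211), (152.58657836914062, 265.58026123046875), 89.4190902709961)
backwall normal [-0.97379028  0.04324871
[... 807 characters left out ...]
y 536, 26y 535, 28y 519,124y
180 529, 22y 529, 25y 528, 33g 528, 33g 518, 92g 519, 91g 529, 32g 531, 21y 530, 25y 530, 28y 530, 27y 514,124y
182 522, 33y 523, 28y 523, 34y 523, 34y 514, 89g 514, 90g 524, 31y 524, 31y 524, 32y 525, 30y 525, 26y 511,117y
184 516, 39y 516, 40y 516, 41y 515, 47y 517, 40y 516, 43y 517, 41y 517, 44y 517, 43y 517, 44y 518, 43y 507,112y
186 517, -1y 517,  0y 518, -4y 517,  2y 518,  0y 519, -3y 519, -2y 519,  0y 518,  2y 519,  0y 519,  1y 503,108y
188 513, -5g 512, -2g 512,  0g 512,  1g 513, -3g 513,  0g 513,  0g 514, -2g 514, -2g 514, -2g 514,  1g 498,109y
190 507, -2g 507,  2g 507, -1g 508, -1g 507,  1g 508, -2g 508,  2g 508,  2g 508,  1g 509, -2g 509,  0g 493,108y
```

```bash
ls pics
```

```text
crop.png
scene.png
top.png
```

View pics/crop.png

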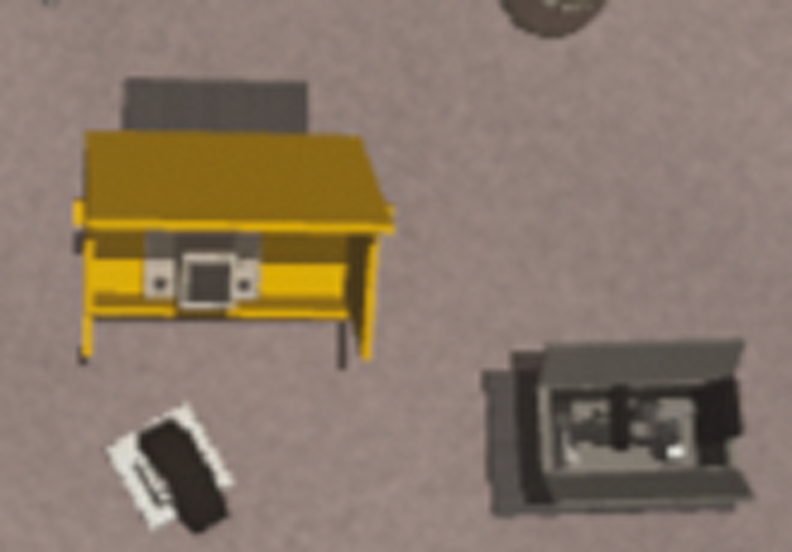

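The crop confirms the choice: the small bin holds a foot with its post top at (208,283). The tongs' handles are in the stand at about (640,430), with the caster at (185,475) just in front of the bin. The stand and tray measurements match the given sizes. I'll now fit the bin and foot.

```bash
cat > m2.py <<'E'
from m import *
print('-----')
s=reg(258,151,308,162); q=P[s][yl[s]]; q=q[(q[:,2]>.09)&(q[:,2]<.19)]
for _ in range(4):
    m=q.mean(0); n=np.linalg.svd(q-m,full_matrices=0)[2][2]; r=(q-m)@n; q=q[abs(r)<2.5*r.std()]
n*=np.sign(n[0]); print('back normal',n,'tilt',np.degrees(np.arcsin(n[2])),'yaw',np.degrees(np.arctan2(n[1],n[0])),len(q),r.std())
psi=np.arctan2(n[1],n[0]); a=np.radians(30)
B=np.c_[[np.cos(a)*np.cos(psi),np.cos(a)*np.sin(psi),np.sin(a)],[-np.sin(psi),np.cos(psi),0],[-np.sin(a)*np.cos(psi),-np.sin(a)*np.sin(psi),np.cos(a)]]
Q=P@B   # bin axes, world origin
xb=(m@B)[0]-46  *1e-3  # outer back face at x=+46
s=reg(240,130,325,205); q=Q[s][yl[s]&(Z[s]>.1)&(Z[s]<.25)]
ok=(q[:,0]<xb+.035)  # side walls
y=q[ok][:,1]; print('side y range',np.percentile(y,[1,99]))
f=Q[s][yl[s]]; w=P[s][yl[s]]; fl=f[(abs(f[:,0]-xb)<.035)&(w[:,2]<.07)&(w[:,2]>.015)]; zf=np.median(fl[:,2]); print('xb',xb,'zf',zf,fl[:,2].std())
yc=np.percentile(y,[1,99]).mean(); O=B@[xb,yc,zf]; print('bin origin',O,'(z should be ~.045); width',np.ptp(np.percentile(y,[1,99])))
s=reg(262,168,300,186); b=(Q-[xb,yc,zf])[s]
for name,lo,hi in(('top',.057,.075),('plate',.004,.014)):
    q=b[g[s]&(b[...,2]>lo)&(b[...,2]<hi)]
    print(name,len(q),np.median(q,0),q.min(0),q.max(0),cv2.minAreaRect((q[:,:2]*1000).astype(np.float32)))
print('psi',np.degrees(psi))
b=(Q-[xb,yc,zf])
for v in range(166,186,1): print(v,' '.join('%3d,%3d,%3d%s'%(*(1000*b[v,u]),'g' if g[v,u] else 'y') for u in range(264,293,3)))
# scene camera check of post
E
python3 m2.py | sed -n '/-----/,$p'
```

```text
-----
back normal [8.66609976e-01 5.64989604e-04 4.98985801e-01] tilt 29.932923810843736 yaw 0.037354191682564944 535 0.0006184582917115624
side y range [-0.13603373  0.01058049]
xb 0.5117546776539545 zf -0.24329120774841148 0.0075616287423954385
bin origin [ 0.56487893 -0.06235836  0.04518097] (z should be ~.045); width 0.14661421711291242
top 141 [-0.00941975  0.00616543  0.06485495] [-0.02412514 -0.00672234  0.05834853] [0.00355299 0.02053776 0.06967761] ((-10.281068801879883, 6.849428653717041), (28.016149520874023, 26.5882511138916), 1.8108824491500854)
plate 128 [-0.02324083  0.0199968   0.00816954] [-0.04071986 -0.02302619  0.0040082 ] [-0.00658676  0.03303818  0.0138882 ] ((-23.73590850830078, 4.879827499389648), (33.394554138183594, 55.553192138671875), 1.3360179662704468)
psi 0.037354191682564944
166  44, 42,139y  43, 35,137y  44, 29,140y  44, 22,138y  44, 15,139y  45,  9,140y  44,  2,139y  43, -4,134y  45,-10,140y  45,-17,138y
167  41, 42,139y  41, 35,138y  41, 29,137y  43, 22,141y  42, 15,139y  42,  9,137y  42,  2,138y  42, -4,139y  43,-10,141y  43,-17,141y
168  -8, 37,  
[... 1697 characters left out ...]
 10g -37,-23,  6y -40,-31, -3y
181 -42, 36,  1y -40, 29,  6g -39, 22, 10g -19, 17, 62g -17, 10, 66g -19,  2, 62g -16, -3, 68g -39,-15,  8g -40,-23,  6y -42,-31,  0y
182 -42, 37,  8y -42, 29,  9y -42, 21,  8y -20, 17, 66g -21, 10, 63g -20,  2, 65g -20, -4, 66g -42,-15,  7y -43,-23,  3y -41,-31,  8y
183 -40, 37, 21y -42, 29, 17y -42, 22, 16y -24, 17, 64g -22, 10, 67g -22,  2, 66g -23, -4, 64g -42,-15, 14y -42,-23, 13y -41,-30, 15y
184 -42, 37, 22y -43, 29, 20y -42, 22, 23y -43, 14, 20y -43,  7, 20y -41,  0, 24y -43, -7, 19y -42,-15, 21y -41,-22, 25y -41,-29, 23y
185 -44, 37, 26y -47, 29, 17y -46, 22, 19y -44, 14, 23y -44,  7, 23y -45,  0, 21y -46, -7, 19y -45,-15, 21y -44,-22, 21y -46,-30, 17y
```

Everything checks out. The bin origin is at z=45 mm, the post top at 65 mm and its section at 28×27 mm. The post axis sits at bin (-11, +6.5) mm with about 1° yaw. I'll compute the first move.

```bash
cat > go.py <<'E'
# python3 go.py x y z yaw_deg tilt_deg : shift in current tool axes (before turn) and turn
from h import *; import sys
x,y,z,yaw,tilt=map(float,sys.argv[1:6]); s=monitor.observe(); C=rot(s['tcp_rot'])
T=R.from_euler('z',yaw,degrees=True).as_matrix()@R.from_euler('y',-tilt,degrees=True).as_matrix()@np.diag([1,-1,-1.])
d=np.array([x,y,z])-s['position']
np.set_printoptions(precision=4,suppress=True)
print('t',s['clock'],'pos',s['position'],'gap',s['finger_gap'],'F',s['ft_force'],'gf',s['gripper_force'],'q',s['qpos'])
print('world d',d,'| shift now-axes',C.T@d,'| shift target-axes',T.T@d,'| turn',np.degrees(R.from_matrix(C.T@T).as_rotvec()))
print('toolx az',np.degrees(np.arctan2(C[1,0],C[0,0])),'tool z',C[:,2])
E
python3 go.py .4548 -.2752 .26 3.5 0
```

```text
t 0.1 pos [ 0.2372 -0.6046  0.2525] gap 0.999991545649892 F [ 0.3973 -0.0021  0.2607] gf 0.0 q [ 1.1308  0.5371 -0.0045  1.5387  0.0026  1.0673 -0.0712]
world d [0.2176 0.3294 0.0075] | shift now-axes [ 0.3229 -0.2272 -0.0072] | shift target-axes [ 0.2373 -0.3155 -0.0075] | turn [-0.0869  0.0187 17.921 ]
toolx az 21.4210362387205 tool z [-0.0006  0.0014 -1.    ]
```

jog_arm --plan '[[[0, 0, 0], [0, 0, 6]], [[0, 0, 0], [0, 0, 6]], [[0, 0, 0], [0, 0, 6]], [[0.024, -0.0315, 0], [0, 0, 0]], [[0.024, -0.0315, 0], [0, 0, 0]]]' --jaw 1

```text
clock: 0.52
position: [0.2797, -0.5399, 0.2526]
tcp_rot: [3.14, 0.085, -0.002]
ft_force: [1.2, 0.0, -0.1]
finger_gap: 0.998
gripper_force: 0.0
```

jog_arm --plan '[[[0.024, -0.0315, 0], [0, 0, 0]], [[0.024, -0.0315, 0], [0, 0, 0]], [[0.024, -0.0315, 0], [0, 0, 0]], [[0.024, -0.0315, 0], [0, 0, 0]], [[0.024, -0.0315, 0], [0, 0, 0]]]'

```text
clock: 0.93
position: [0.3924, -0.3731, 0.2531]
tcp_rot: [-3.14, -0.094, 0.001]
ft_force: [1.9, -0.0, -0.6]
finger_gap: 1.004
gripper_force: 0.0
```

jog_arm --plan '[[[0.024, -0.0315, 0], [0, 0, 0]], [[0.024, -0.0315, 0], [0, 0, 0]], [[0.02, -0.03, 0], [0, 0, 0]], [[0, 0, 0], [0, 0, 0]], [[0, 0, 0], [0, 0, 0]]]'

```text
clock: 1.35
position: [0.4554, -0.2756, 0.253]
tcp_rot: [-3.139, -0.102, 0.0]
ft_force: [-1.0, -1.1, 0.2]
finger_gap: 1.0
gripper_force: 0.0
```

```bash
python3 go.py .4548 -.2752 .22 3.5 0
python3 - <<'E'
from h import *
c=cam('wrist'); P=cloud(c); Z=P[...,2]
cv2.imwrite('pics/w1.png',c['color'][...,::-1])
near=(np.hypot(P[...,0]-.455,P[...,1]+.275)<.08)
for lo,hi in((.062,.092),(.105,.15),(.146,.17)):
    q=P[near&(Z>lo)&(Z<hi)&(c['depth']>0)]
    if len(q)>10: print(lo,len(q),q.max(0)[2],cv2.minAreaRect((q[:,:2]*1000).astype(np.float32)))
E
```

```text
t 1.35 pos [ 0.4554 -0.2756  0.253 ] gap 0.999936801544179 F [-1.0147 -1.0903  0.1526] gf 0.0 q [ 0.5128  0.3387 -0.0651  1.8477  0.0255  0.9566 -1.0693]
world d [-0.0006  0.0004 -0.033 ] | shift now-axes [-0.0005 -0.0004  0.033 ] | shift target-axes [-0.0005 -0.0004  0.033 ] | turn [-0.0538  0.0081  0.2192]
toolx az 3.719182185877003 tool z [-0.0002  0.0009 -1.    ]
0.062 3506 0.09199776432925721 ((458.1253967285156, -277.95458984375), (82.57964324951172, 100.32881164550781), 2.2839086055755615)
0.105 949 0.14993153679710997 ((456.83203125, -275.2139587402344), (28.44841766357422, 57.38809585571289), 4.230085372924805)
0.146 759 0.15630389040855866 ((456.8742370605469, -275.271484375), (28.453882217407227, 59.91023635864258), 4.635400295257568)
```

jog_arm --plan '[[[0.001, -0.0005, 0.0], [0, 0, -0.6]], [[0, 0, 0.03], [0, 0, 0]], [[0, 0, 0.03], [0, 0, 0]], [[0, 0, 0.03], [0, 0, 0]], [[0, 0, 0.022], [0, 0, 0]]]'

```text
clock: 1.82
position: [0.4533, -0.2789, 0.1391]
tcp_rot: [-3.14, -0.106, 0.003]
ft_force: [-0.4, 0.0, -0.4]
finger_gap: 0.995
gripper_force: 0.0
```

jog_arm --plan '[[[0, 0, 0], [0, 0, 0]], [[0, 0, 0], [0, 0, 0]], [[0, 0, 0], [0, 0, 0]], [[0, 0, 0], [0, 0, 0]], [[0, 0, 0], [0, 0, 0]]]' --jaw 0.15

```text
clock: 2.23
position: [0.4587, -0.2805, 0.1462]
tcp_rot: [3.134, 0.108, 0.013]
ft_force: [-1.8, -0.3, 14.4]
finger_gap: 0.576
gripper_force: 8.9
```

jog_arm --plan '[[[0, 0, 0], [0, 0, 0]], [[0, 0, 0], [0, 0, 0]], [[0, 0, 0], [0, 0, 0]], [[0, 0, 0], [0, 0, 0]], [[0, 0, 0], [0, 0, 0]]]'

```text
clock: 2.65
position: [0.4586, -0.2805, 0.1461]
tcp_rot: [3.134, 0.108, 0.013]
ft_force: [-0.5, -1.7, 15.3]
finger_gap: 0.581
gripper_force: 9.0
```

jog_arm --plan '[[[0, 0, -0.004], [0, 0, 0]], [[0, 0, -0.004], [0, 0, 0]], [[0, 0, -0.004], [0, 0, 0]], [[0, 0, 0], [0, 0, 0]], [[0, 0, 0], [0, 0, 0]]]'

```text
clock: 3.07
position: [0.4553, -0.2777, 0.1538]
tcp_rot: [3.139, 0.11, 0.001]
ft_force: [0.8, -0.5, -1.5]
finger_gap: 0.578
gripper_force: 8.6
```

```bash
python3 go.py .4565 -.275 .15 4.4 0
python3 - <<'E'
from h import *
c=cam('scene'); a=c['color'][140:230,90:200]
w=cam('wrist')['color']
a=cv2.resize(a,(469,384),interpolation=cv2.INTER_CUBIC)
cv2.imwrite('pics/g1.png',cv2.resize(np.hstack([a,w]),(800,313))[...,::-1])
E
```

```text
t 3.0667 pos [ 0.4553 -0.2777  0.1538] gap 0.5782887552747437 F [ 0.7996 -0.4951 -1.5029] gf 8.577997188549489 q [ 0.5122  0.4765 -0.0622  1.9245  0.0424  0.7411 -1.0751]
world d [ 0.0012  0.0027 -0.0038] | shift now-axes [ 0.0014 -0.0026  0.0038] | shift target-axes [ 0.0014 -0.0026  0.0038] | turn [ 0.0234 -0.0325 -0.389 ]
toolx az 4.010973284500135 tool z [ 0.0006 -0.0004 -1.    ]
```

View pics/g1.png

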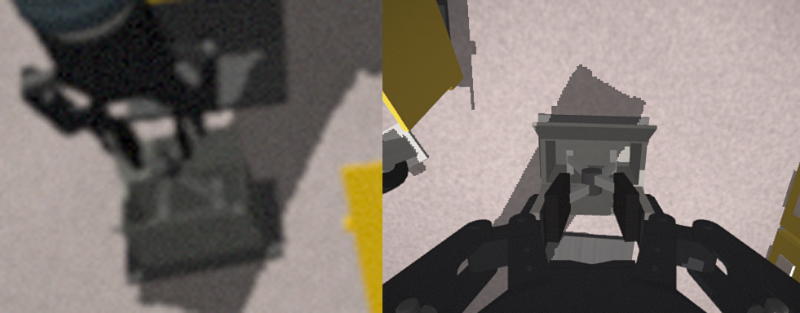

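The crop shows both fingers gripping the tongs' handles in the stand (about (150,140) on the left, (590,200) in the wrist view), and the force equals the tongs' weight, so the hold is good. Lifting.

jog_arm --plan '[[[0, 0, -0.02], [0, 0, 0]], [[0, 0, -0.03], [0, 0, 0]], [[0, 0, -0.035], [0, 0, 0]], [[0, 0, -0.035], [0, 0, 0]], [[0, 0, -0.035], [0, 0, 0]]]'

```text
clock: 3.58
position: [0.4547, -0.2772, 0.3095]
tcp_rot: [-3.139, -0.11, 0.002]
ft_force: [0.5, -1.0, -1.0]
finger_gap: 0.576
gripper_force: 8.6
```

jog_arm --plan '[[[0, 0, -0.03], [0, 0, 0]], [[0, 0, -0.02], [0, 0, 0]], [[0, 0, 0], [0, 0, 0]], [[0, 0, 0], [0, 0, 0]], [[0, 0, 0], [0, 0, 0]]]'

```text
clock: 4.0
position: [0.4545, -0.2772, 0.3568]
tcp_rot: [-3.138, -0.11, 0.003]
ft_force: [0.3, -0.3, -1.2]
finger_gap: 0.574
gripper_force: 8.6
```

```bash
python3 go.py .4006 -.0559 .3077 1 30
python3 - <<'E'
from h import *
c=cam('wrist'); T=np.array(c['hand_eye']); c['T']=T; P=cloud(c)
np.save('wp.npy',P); cv2.imwrite('pics/w2.png',c['color'][...,::-1])
m=(abs(P[...,0])<.06)&(abs(P[...,1])<.06)&(P[...,2]>.03)&(P[...,2]<.2)&(c['depth']>0)
q=P[m]*1000
for lo in range(30,170,10):
    w=q[(q[:,2]>=lo)&(q[:,2]<lo+10)]
    if len(w)>3: print(lo,len(w),w.min(0).round(),w.max(0).round(),np.median(w,0).round())
E
```

```text
t 4.0 pos [ 0.4545 -0.2772  0.3568] gap 0.574160333792114 F [ 0.2534 -0.2762 -1.1622] gf 8.575773438205943 q [ 0.5156  0.2388 -0.0634  1.7186  0.0161  1.1872 -1.0526]
world d [-0.0539  0.2213 -0.0491] | shift now-axes [-0.0382 -0.2244  0.0495] | shift target-axes [-0.0679 -0.2222  0.0175] | turn [-0.8599 30.1161  2.9369]
toolx az 4.0243875259396855 tool z [-0.0022  0.0011 -1.    ]
30 601 [ -8. -16.  30.] [11. 15. 40.] [ 2. -1. 37.]
40 387 [-8. -9. 40.] [11.  7. 50.] [ 7. -1. 42.]
50 43 [ 7. -9. 50.] [10.  7. 60.] [10. -1. 52.]
60 86 [ -2. -12.  60.] [ 8. 11. 70.] [ 6. -9. 66.]
70 119 [ -6. -16.  70.] [ 8. 15. 80.] [ 2. -9. 75.]
80 125 [ -8. -20.  80.] [ 7. 19. 90.] [  0. -11.  84.]
90 114 [ -7. -24.  90.] [  7.  22. 100.] [-0. -1. 95.]
100 362 [-14. -27. 100.] [ 12.  25. 110.] [  3. -19. 105.]
110 34 [ 11. -27. 111.] [ 12.  25. 119.] [ 12. -21. 114.]
120 35 [ 11. -28. 120.] [ 12.  26. 130.] [ 11.  20. 125.]
130 29 [ 11. -29. 130.] [ 11.  27. 138.] [ 11. -22. 135.]
140 7 [ 11.  21. 140.] [ 11.  27. 142.] [ 11.  24. 141.]
```

View pics/w2.png

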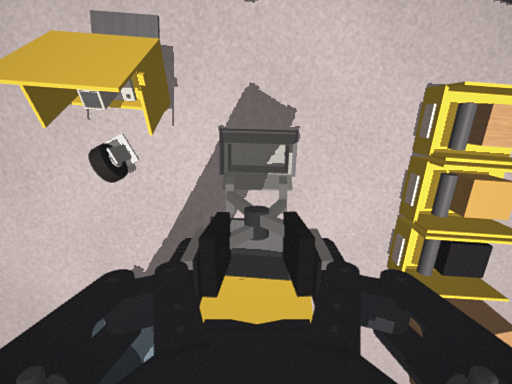

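The wrist view shows the tongs hanging straight in the fingers, with the pivot at (257,215) and the jaws at about (230..285,180). The small bin is at upper left with the post at (92,98). I'll open the jaws slightly and tilt.

jog_arm --plan '[[[0, 0, 0], [-0.17, 6.02, 0.59]], [[0, 0, 0], [-0.17, 6.02, 0.59]], [[0, 0, 0], [-0.17, 6.02, 0.59]], [[0, 0, 0], [-0.17, 6.02, 0.59]], [[0, 0, 0], [-0.17, 6.02, 0.59]]]' --jaw 0.24

```text
clock: 4.47
position: [0.4542, -0.2777, 0.3571]
tcp_rot: [-3.03, -0.023, -0.819]
ft_force: [1.5, 1.8, -0.9]
finger_gap: 0.618
gripper_force: 8.2
```

jog_arm --plan '[[[0, 0, 0], [0, 0, 0]], [[0, 0, 0], [0, 0, 0]]]'

```text
clock: 4.63
position: [0.4534, -0.2773, 0.3564]
tcp_rot: [-3.031, -0.023, -0.807]
ft_force: [0.5, -0.9, -0.5]
finger_gap: 0.617
gripper_force: 8.2
```

```bash
python3 go.py .4292 -.0569 .2601 1 30
```

```text
t 4.6333 pos [ 0.4534 -0.2773  0.3564] gap 0.6170827443638388 F [ 0.4713 -0.8724 -0.5135] gf 8.232090817764401 q [ 0.7133  0.0437 -0.0702  2.0527 -0.4995  0.6837 -0.5786]
world d [-0.0242  0.2204 -0.0963] | shift now-axes [-0.0661 -0.2206  0.0735] | shift target-axes [-0.0657 -0.2208  0.0732] | turn [-0.0103  0.1879 -0.1493]
toolx az 0.8279388964635672 tool z [ 0.4971  0.0089 -0.8677]
```

jog_arm --plan '[[[-0.011, -0.0368, 0], [0, 0, 0]], [[-0.011, -0.0368, 0], [0, 0, 0]], [[-0.011, -0.0368, 0], [0, 0, 0]], [[-0.011, -0.0368, 0], [0, 0, 0]], [[-0.011, -0.0368, 0], [0, 0, 0]]]'

```text
clock: 5.05
position: [0.4049, -0.0922, 0.3306]
tcp_rot: [-3.031, -0.03, -0.812]
ft_force: [1.1, 0.9, -0.1]
finger_gap: 0.617
gripper_force: 8.2
```

jog_arm --plan '[[[-0.011, -0.0366, 0], [0, 0.1, 0]], [[0, 0, 0], [0, 0, 0]], [[0, 0, 0.025], [0, 0, 0]], [[0, 0, 0.025], [0, 0, 0]], [[0, 0, 0.023], [0, 0, 0]]]'

```text
clock: 5.47
position: [0.4282, -0.0561, 0.2713]
tcp_rot: [-3.031, -0.035, -0.817]
ft_force: [-0.4, -1.7, -3.4]
finger_gap: 0.619
gripper_force: 8.2
```

jog_arm --plan '[[[0, 0, 0], [0, 0, 0]], [[0, 0, 0], [0, 0, 0]], [[0, 0, 0], [0, 0, 0]]]'

```text
clock: 5.72
position: [0.4265, -0.0584, 0.2709]
tcp_rot: [-3.033, -0.027, -0.814]
ft_force: [0.6, 0.1, -0.7]
finger_gap: 0.619
gripper_force: 8.2
```

```bash
python3 go.py .4742 -.0569 .1822 1 30
python3 - <<'E'
from h import *
c=cam('wrist'); W=c['T'].copy(); P=cloud(c); c['T']=np.array(c['hand_eye']); Q=cloud(c)*1000
cv2.imwrite('pics/w3.png',c['color'][...,::-1])
d=c['depth']>0
m=(abs(Q[...,0])<.06e3)&(abs(Q[...,1])<60)&(Q[...,2]>100)&(Q[...,2]<290)&d
q=Q[m]
for lo in list(range(100,240,10)):
    w=q[(q[:,2]>=lo)&(q[:,2]<lo+10)]
    if len(w)>3: print(lo,len(w),w.min(0).round(),w.max(0).round(),np.median(w,0).round())
hsv=cv2.cvtColor(c['color'],cv2.COLOR_RGB2HSV)
for v in range(100,240,8): print(v,' '.join('%d,%d,%d%s'%(*Q[v,u],'g' if hsv[v,u,1]<70 else 'y') for u in range(200,320,10)))
E
```

```text
t 5.7167 pos [ 0.4265 -0.0584  0.2709] gap 0.6188681321942141 F [ 0.5536  0.0926 -0.7354] gf 8.232606709934771 q [ 0.9967 -0.0805 -0.8675  2.3935 -0.4272  0.3032 -1.0621]
world d [ 0.0477  0.0015 -0.0887] | shift now-axes [-0.0031 -0.001   0.1007] | shift target-axes [-0.003  -0.0007  0.1007] | turn [ 0.1887 -0.0373  0.0549]
toolx az 1.063475132329731 tool z [ 0.5005  0.0054 -0.8657]
100 367 [-15. -28. 100.] [ 11.  27. 109.] [  3.  20. 103.]
110 32 [ 10. -30. 111.] [ 11.  28. 119.] [ 10.  -1. 115.]
120 738 [  9. -60. 121.] [ 55.  60. 130.] [ 52.   0. 126.]
130 118 [  9. -59. 130.] [ 55.  59. 140.] [ 54.   2. 134.]
140 73 [ 53. -60. 140.] [ 55.  59. 150.] [ 54.   0. 145.]
150 66 [ 54. -57. 151.] [ 55.  38. 160.] [ 55. -25. 155.]
160 54 [ 53. -58. 160.] [ 55.  59. 170.] [ 54.   2. 165.]
170 203 [-32. -60. 170.] [ 55.  39. 180.] [ 35. -59. 176.]
180 150 [-33. -60. 180.] [ 55.  59. 190.] [ 16. -59. 185.]
190 386 [-33. -60. 190.] [ 55.  29. 200.] [  1.  -6. 199.]
200 507 [-32. -60. 200.] [ 55.  60. 210.] [  1.  -5. 201.]
210 141 [-33. -60. 210.] [ 54.  58. 220.] [ 11. -58. 215.]
220 148 [
[... 1915 characters left out ...]
 -49,49,277y -50,64,283y -51,80,284y
204 -28,-62,175y -61,-69,276g -61,-54,275g 1,-20,85g 6,-12,68g -61,-10,276g -61,4,276g -61,19,276g -2,18,95g -61,49,275g -61,64,276g -62,79,278g
212 -71,-83,270g -71,-68,269g -72,-54,271g -11,-22,102g 1,-11,64g 9,-4,43g 9,1,44g 0,9,72g -4,17,81g -72,49,272g -71,63,270g -72,78,271g
220 -82,-83,264g 15,-24,13g 16,-18,13g -82,-39,265g -82,-24,264g 6,-4,38g 6,1,38g 8,7,32g 8,13,33g 16,16,13g 16,21,13g -82,78,266g
228 -92,-82,258g 16,-22,1g 14,-18,6g -92,-39,259g -92,-24,259g 0,-4,39g 1,1,38g 4,7,31g 6,12,25g 12,16,11g 17,20,0g 16,24,1g
236 17,-24,-8g 16,-20,-7g 10,-18,5g 0,-15,26g 0,-9,29g -3,-4,36g -4,1,38g -102,19,254g 2,12,24g 8,16,10g 16,18,-7g 17,22,-10g
```

View pics/w3.png

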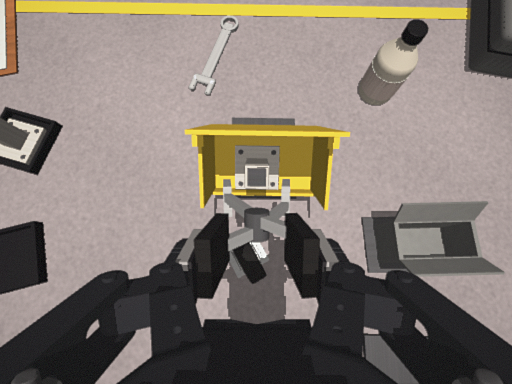

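The wrist view shows the post at (257,177) between the open jaws at (228,185) and (286,185), with the pivot at (257,220). I'll measure the post against the jaws in the tool frame.

```bash
cat > rel.py <<'E'
from h import *
def run():
    s=monitor.observe(); c=cam('wrist'); c['T']=np.array(c['hand_eye']); Q=cloud(c)*1000; d=c['depth']>0
    h=cv2.cvtColor(c['color'],cv2.COLOR_RGB2HSV); g=h[...,1]<70
    m=d&(abs(Q[...,1])<45)&(abs(Q[...,0])<40)
    p=Q[m&g]; C=rot(s['tcp_rot'])
    z0=np.percentile(p[(p[:,2]>150)&(abs(p[:,1]+3)<8)&(abs(p[:,0])<12)][:,2],10); print('post top z',z0)
    t=p[abs(p[:,2]-z0-1)<5]; print('post top',cv2.minAreaRect(t[:,:2].astype(np.float32)))
    t=p[abs(p[:,2]-z0-58)<4]; print('plate y',np.percentile(t[:,1],[1,99]))
    j=Q[d&(abs(Q[...,1])<36)&(abs(Q[...,0])<20)&(Q[...,2]>112)&(Q[...,2]<155)]
    L,Rr=j[j[:,1]<0],j[j[:,1]>0]; print('jaws',L.min(0),L.max(0),Rr.min(0),Rr.max(0))
if __name__=='__main__': run()
E
python3 rel.py
```

```text
post top z 199.53793633287154
post top ((-3.2657089233398438, -0.42999839782714844), (27.69165802001953, 27.106725692749023), 0.46839088201522827)
plate y [-30.0928574   28.65582277]
jaws [  8.49500966 -31.78661401 112.58881419] [ 10.18521219 -23.01475354 138.92189234] [  8.80077184  21.48183005 112.42719885] [ 10.22970519  30.26839953 137.61685786]
```

jog_arm --plan '[[[0, 0, 0.02], [0, 0, 0]], [[0, 0, 0.02], [0, 0, 0]], [[0, 0, 0], [0, 0, 0]], [[0, 0, 0], [0, 0, 0]]]'

```text
clock: 6.15
position: [0.4383, -0.0592, 0.2468]
tcp_rot: [3.033, 0.027, 0.802]
ft_force: [0.1, -0.1, -1.5]
finger_gap: 0.622
gripper_force: 8.2
```

```bash
python3 go.py .4742 -.0569 .1822 1 30; python3 rel.py
```

```text
t 6.15 pos [ 0.4383 -0.0592  0.2468] gap 0.6219466713696634 F [ 0.0813 -0.0781 -1.4976] gf 8.231617826968431 q [ 0.9923  0.0306 -0.9225  2.3949 -0.0673  0.2131 -1.4143]
world d [ 0.0359  0.0023 -0.0646] | shift now-axes [-0.0007 -0.0022  0.0739] | shift target-axes [-0.0011 -0.0016  0.0739] | turn [0.4474 0.3782 0.1543]
toolx az 1.1757568463920898 tool z [ 0.4943  0.0008 -0.8693]
post top z 172.35578675035038
post top ((0.4538898468017578, -2.510922431945801), (27.33053970336914, 27.26498794555664), 0.2397720217704773)
plate y [-31.80003848  26.96647382]
jaws [  8.48969181 -31.91919482 112.1653617 ] [ 10.28775705 -23.04415561 138.93202838] [  8.97667426  21.50438044 112.23014369] [ 10.33977002  30.20392524 136.84501528]
```

The arm is near its limits (j4 and j6) at 30° tilt. The pads pinch across y, so tilt about y is free. I'll use 20° tilt, which keeps back-wall clearance.

jog_arm --plan '[[[0, 0, -0.02], [0, -3, 0]], [[0, 0, 0], [0, -4, 0]], [[0, 0, 0], [0, -3, 0]], [[0, 0, 0], [0, 0, 0]], [[0, 0, 0], [0, 0, 0]]]'

```text
clock: 6.62
position: [0.4289, -0.0591, 0.2647]
tcp_rot: [3.09, 0.026, 0.539]
ft_force: [0.3, 0.0, -0.8]
finger_gap: 0.616
gripper_force: 8.2
```

```bash
python3 go.py .4682 -.058 .267 1 20
```

```text
t 6.6167 pos [ 0.4289 -0.0591  0.2647] gap 0.6157790828727403 F [ 0.2642  0.0304 -0.7711] gf 8.217587331309915 q [ 1.0745  0.0358 -1.0171  2.267   0.0223  0.5108 -1.5085]
world d [0.0393 0.0011 0.0023] | shift now-axes [ 0.0378 -0.0004  0.0111] | shift target-axes [ 0.0377 -0.0004  0.0112] | turn [0.4397 0.2073 0.0428]
toolx az 1.0446359047287685 tool z [ 0.3387 -0.0018 -0.9409]
```

jog_arm --plan '[[[0.019, 0, 0.0055], [0.4, 0.2, 0]], [[0.019, -0.0005, 0.0055], [0, 0, 0]], [[0, 0, 0], [0, 0, 0]], [[0, 0, 0], [0, 0, 0]]]'

```text
clock: 6.95
position: [0.4674, -0.0576, 0.266]
tcp_rot: [-3.091, -0.028, -0.541]
ft_force: [-0.1, 0.4, -1.3]
finger_gap: 0.621
gripper_force: 8.2
```

```bash
python3 go.py .4956 -.058 .1918 1 20; python3 rel.py
```

```text
t 6.95 pos [ 0.4674 -0.0576  0.266 ] gap 0.6213798189149263 F [-0.0829  0.4276 -1.3161] gf 8.217828206252307 q [ 0.9867  0.1423 -0.9909  2.19    0.2074  0.5345 -1.6919]
world d [ 0.0282 -0.0004 -0.0742] | shift now-axes [0.0013 0.0009 0.0794] | shift target-axes [0.0011 0.0009 0.0794] | turn [-0.0377  0.1581  0.0439]
toolx az 1.046700469466261 tool z [ 0.3394  0.0066 -0.9406]
post top z 176.81884398260385
post top ((-3.4846677780151367, 0.5647716522216797), (28.562335968017578, 27.293132781982422), 0.7311839461326599)
plate y [-28.45242649  30.01583756]
jaws [  8.49967936 -32.01098877 113.04236469] [ 10.00294247 -23.12568439 138.6031566 ] [  8.89337398  21.50995977 112.24043234] [ 10.21132418  30.17958435 136.93286436]
```

jog_arm --plan '[[[0.001, 0.0012, 0.02], [0, 0, 0]], [[0, 0, 0.02], [0, 0, 0]], [[0, 0, 0.02], [0, 0, 0]], [[0, 0, 0], [0, 0, 0]], [[0, 0, 0], [0, 0, 0]]]'

```text
clock: 7.42
position: [0.4876, -0.0589, 0.2098]
tcp_rot: [-3.093, -0.028, -0.537]
ft_force: [-0.8, 0.1, -0.5]
finger_gap: 0.618
gripper_force: 8.2
```

```bash
python3 go.py .4956 -.058 .1918 1 20; python3 rel.py
```

```text
t 7.4167 pos [ 0.4876 -0.0589  0.2098] gap 0.6177675564770425 F [-0.8254  0.1274 -0.5325] gf 8.222632769029588 q [ 0.7787  0.2849 -0.8264  2.2099  0.4949  0.4311 -1.964 ]
world d [ 0.008   0.0009 -0.018 ] | shift now-axes [ 0.0015 -0.0008  0.0196] | shift target-axes [ 0.0014 -0.0008  0.0196] | turn [0.0383 0.2938 0.0358]
toolx az 1.0379270024637453 tool z [ 0.3372  0.0052 -0.9414]Traceback (most recent call last):
  File "rel.py", line 12, in <module>
    if __name__=='__main__': run()
                             ~~~^^
  File "rel.py", line 7, in run
    z0=np.percentile(p[(p[:,2]>150)&(abs(p[:,1]+3)<8)&(abs(p[:,0])<12)][:,2],10); print('post top z',z0)
    return _quantile_unchecked(
        a, q, axis, out, overwrite_input, method, keepdims, weights)
    return _ureduce(a,
                    func=_quantile_ureduce_func,
    ...<5 lines>...
                    overwrite_input=overwrite_input,
                    method=method)
    r = func(a, **kwargs)
    result = _quantile(arr,
                       quantiles=q,
    ...<2 lines>...
                       out=out,
                       weights=wgt)
    slices_having_nans = np.isnan(arr[-1, ...])
                                  ~~~^^^^^^^^^
IndexError: index -1 is out of bounds for axis 0 with size 0
```

jog_arm --plan '[[[0.0015, 0, 0.01], [0, 0.2, 0]], [[0, 0, 0.009], [0, 0, 0]], [[0, 0, 0], [0, 0, 0]], [[0, 0, 0], [0, 0, 0]]]'

```text
clock: 7.8
position: [0.4969, -0.0596, 0.194]
tcp_rot: [-3.092, -0.026, -0.548]
ft_force: [-0.5, -0.4, -1.0]
finger_gap: 0.622
gripper_force: 8.2
```

```bash
python3 go.py .4956 -.058 .1918 1 20
python3 - <<'E'
from h import *
w=cam('wrist')['color'][60:260,130:390]
cv2.imwrite('pics/p1.png',cv2.resize(w,(780,600),interpolation=cv2.INTER_CUBIC)[...,::-1])
E
```

```text
t 7.8 pos [ 0.4969 -0.0596  0.194 ] gap 0.6219661146715268 F [-0.5217 -0.366  -1.0384] gf 8.221200867556036 q [ 0.7112  0.3213 -0.7621  2.2101  0.5761  0.3946 -2.0415]
world d [-0.0013  0.0016 -0.0022] | shift now-axes [-0.002  -0.0016  0.0016] | shift target-axes [-0.002  -0.0016  0.0016] | turn [ 0.1329 -0.1034 -0.03  ]
toolx az 0.9682030113065255 tool z [ 0.3437  0.0037 -0.9391]
```

View pics/p1.png

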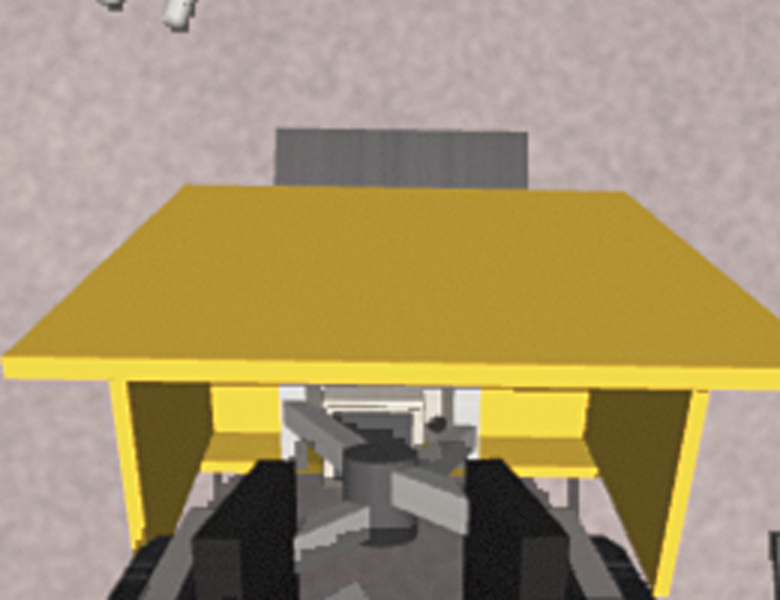

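The crop shows the post top at (375,410), straddled by the jaws at about (290,430) and (460,440), with the pivot at (380,480) in front of it. Nothing is in the way. Closing.

jog_arm --plan '[[[0, 0, 0], [0, 0, 0]], [[0, 0, 0], [0, 0, 0]], [[0, 0, 0], [0, 0, 0]], [[0, 0, 0], [0, 0, 0]], [[0, 0, 0], [0, 0, 0]]]' --jaw -1

```text
clock: 8.27
position: [0.4979, -0.0585, 0.1951]
tcp_rot: [-3.092, -0.029, -0.552]
ft_force: [-11.5, 2.3, 21.2]
finger_gap: 0.47
gripper_force: 57.3
```

jog_arm --plan '[[[0, 0, 0], [0, 0, 0]], [[0, 0, 0], [0, 0, 0]], [[0, 0, 0], [0, 0, 0]], [[0, 0, 0], [0, 0, 0]], [[0, 0, 0], [0, 0, 0]]]'

```text
clock: 8.68
position: [0.4979, -0.0585, 0.1951]
tcp_rot: [-3.092, -0.029, -0.552]
ft_force: [-10.8, 2.9, 21.1]
finger_gap: 0.465
gripper_force: 57.3
```

```bash
python3 go.py .4956 -.058 .1918 1 20
```

```text
t 8.6833 pos [ 0.4979 -0.0585  0.1951] gap 0.46456829539601285 F [-10.7692   2.86    21.0747] gf 57.291653752326965 q [ 0.7102  0.32   -0.7641  2.2091  0.5774  0.3952 -2.0428]
world d [-0.0023  0.0005 -0.0033] | shift now-axes [-0.0033 -0.0005  0.0023] | shift target-axes [-0.0033 -0.0005  0.0024] | turn [ 0.1409 -0.2262  0.1164]
toolx az 1.1243406415639638 tool z [ 0.3457  0.0036 -0.9383]
```

Gripper at 39.5 mm and 57 N, which matches a pinched post. Lifting along the bin's axis.

jog_arm --plan '[[[-0.001, 0, -0.01], [0, 0, 0]], [[-0.0025, 0, -0.02], [0, 0, 0]], [[-0.0035, 0, -0.02], [0, 0, 0]], [[-0.0035, 0, -0.02], [0, 0, 0]], [[-0.0035, 0, -0.02], [0, 0, 0]]]'

```text
clock: 9.1
position: [0.452, -0.0595, 0.2731]
tcp_rot: [-3.092, -0.027, -0.544]
ft_force: [0.1, -0.7, -1.6]
finger_gap: 0.456
gripper_force: 60.5
```

```bash
python3 go.py .451 -.058 .275 1 20
python3 - <<'E'
from h import *
w=cam('wrist')['color'][60:260,130:390]
cv2.imwrite('pics/p2.png',cv2.resize(w,(780,600),interpolation=cv2.INTER_CUBIC)[...,::-1])
E
```

```text
t 9.1 pos [ 0.452  -0.0595  0.2731] gap 0.4564763647808782 F [ 0.14   -0.6735 -1.6096] gf 60.50386905670166 q [ 1.1015  0.0935 -1.0724  2.2111  0.1201  0.5401 -1.6002]
world d [-0.001   0.0015  0.0019] | shift now-axes [-0.0002 -0.0015 -0.0021] | shift target-axes [-0.0002 -0.0015 -0.0021] | turn [0.0584 0.0327 0.0156]
toolx az 1.0166196431738548 tool z [ 0.3414  0.0049 -0.9399]
```

View pics/p2.png

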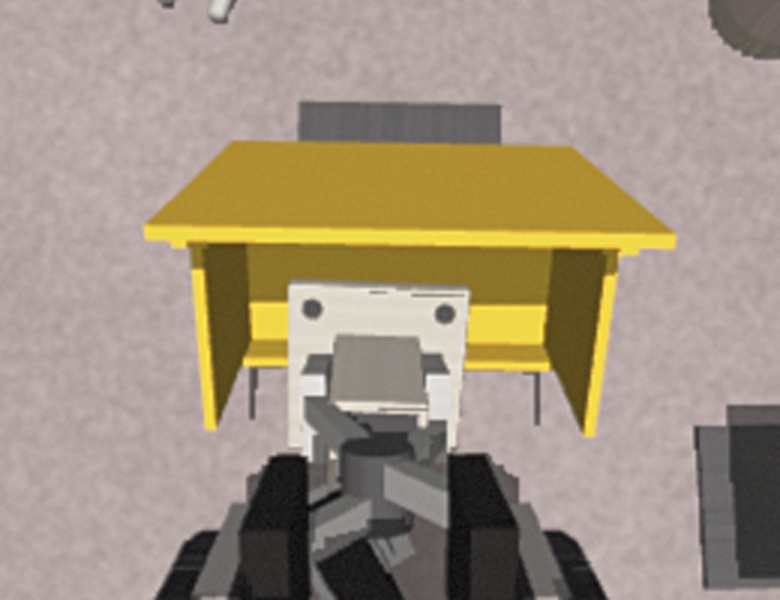

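The crop shows the foot hanging in the tongs clear of the bin floor, with its plate at (380,360) and post top at (378,370). I'll swing it away from the back wall while raising it and levelling the foot.

jog_arm --plan '[[[-0.002, 0, -0.012], [0, -5, 0]], [[0, 0, -0.02], [0, -5, 0]], [[0, 0, -0.025], [0, -5, 0]], [[0, 0, -0.025], [0, -5, 0]], [[0, 0, -0.025], [0, -5, 0]]]'

```text
clock: 9.57
position: [0.4348, -0.0608, 0.3787]
tcp_rot: [3.133, 0.023, -0.14]
ft_force: [0.7, 1.2, -2.6]
finger_gap: 0.459
gripper_force: 60.8
```

jog_arm --plan '[[[0, 0, 0], [0, -5, 0]], [[0, 0, 0], [0, 0, 0]], [[0, 0, 0], [0, 0, 0]], [[0, 0, 0], [0, 0, 0]]]'

```text
clock: 9.9
position: [0.4348, -0.0599, 0.3764]
tcp_rot: [3.127, 0.027, -0.271]
ft_force: [0.3, 1.0, -2.9]
finger_gap: 0.458
gripper_force: 60.9
```

```bash
python3 go.py .424 .282 .35 15.8 -10
cat > foot.py <<'E'
from h import *
s=monitor.observe(); c=cam('wrist'); c['T']=np.array(c['hand_eye']); Q=cloud(c)*1000; C=rot(s['tcp_rot'])
h=cv2.cvtColor(c['color'],cv2.COLOR_RGB2HSV); d=c['depth']>0
hd=(abs(Q[...,1])<40)&(abs(Q[...,0])<70)&(Q[...,2]>100)&(Q[...,2]<190)&d
p=Q[hd&(Q[...,2]>145)]
for _ in range(5):
    m=p.mean(0); n=np.linalg.svd(p-m,full_matrices=0)[2][2]; r=(p-m)@n; p=p[abs(r)<max(1.5,1.5*r.std())]
n*=np.sign(n[2]); print('plate top plane n(tool)',n,'centroid',m,len(p),r.std(),'n world',C@n,'tilt about tool y (deg)',np.degrees(np.arctan2(n[0],n[2])))
e=np.c_[np.cross([0,1,0],n),np.cross(n,np.cross([0,1,0],n))]; e/=np.linalg.norm(e,axis=0)
print('plate rect',cv2.minAreaRect(((p-m)@e).astype(np.float32)),'x rng',p.min(0),p.max(0))
cv2.imwrite('pics/f.png',c['color'][...,::-1]); np.save('Q.npy',Q)
E
python3 foot.py
```

```text
t 9.9 pos [ 0.4348 -0.0599  0.3764] gap 0.45781995171455625 F [ 0.2601  0.9734 -2.8813] gf 60.87887763977051 q [ 0.8913  0.2932 -1.039   1.7517  0.2331  1.4188 -1.7604]
world d [-0.0108  0.3419 -0.0264] | shift now-axes [-0.0004 -0.342   0.0263] | shift target-axes [ 0.086  -0.3319  0.0116] | turn [ -2.4754  -0.0813 -14.6069]
toolx az 0.9698270150634183 tool z [-0.172  -0.0045 -0.9851]
plate top plane n(tool) [ 0.14101988 -0.00805405  0.989974  ] centroid [ 13.83381963  -2.27792103 157.16660398] 1413 0.6061613810226877 n world [-0.03151414  0.0059931  -0.99948534] tilt about tool y (deg) 8.10713102429942
plate rect ((-13.901752471923828, 0.401275634765625), (59.5242919921875, 59.5546760559082), 2.5546586513519287) x rng [-30.50694158 -32.82220369 153.82632823] [ 30.65449938  28.96707742 164.17450971]
```

```bash
cat > tgt.py <<'E'
import numpy as np
from scipy.spatial.transform import Rotation as R
def T(yaw,tilt): return R.from_euler('z',yaw,degrees=True).as_matrix()@R.from_euler('y',-tilt,degrees=True).as_matrix()@np.diag([1,-1,-1.])
b=np.array([.0012,-.002,.1671])
print(np.array([.4235,.2816,.005])-T(18.4,-8.1)@b)
E
python3 tgt.py; python3 go.py .449 .2806 .25 18.4 -8.1
```

```text
[0.44534491 0.28675908 0.17060203]
t 9.95 pos [ 0.4345 -0.0601  0.3766] gap 0.460056711384675 F [ 0.4982  0.2653 -2.8067] gf 60.88123798370361 q [ 0.8918  0.2923 -1.0391  1.7519  0.2331  1.4193 -1.7605]
world d [ 0.0145  0.3407 -0.1266] | shift now-axes [ 0.0415 -0.3407  0.1205] | shift target-axes [ 0.1379 -0.3187  0.1083] | turn [ -2.5963   1.8154 -17.2484]
toolx az 0.9347365327971152 tool z [-0.172  -0.0052 -0.9851]
```

jog_arm --plan '[[[0.0018, -0.0385, -0.0004], [0, 0, 0]], [[0.0018, -0.0385, -0.0004], [0, 0, 0]], [[0.0018, -0.0385, -0.0004], [0, 0, 0]], [[0.0018, -0.0385, -0.0004], [0, 0, 0]], [[0.0018, -0.0385, -0.0004], [0, 0, 0]]]'

```text
clock: 10.37
position: [0.4405, 0.1334, 0.3774]
tcp_rot: [3.125, 0.023, -0.268]
ft_force: [1.8, -0.3, -2.7]
finger_gap: 0.46
gripper_force: 61.1
```

jog_arm --plan '[[[0.0018, -0.0385, -0.0004], [0, 0, 0]], [[0.0018, -0.0385, -0.0004], [0, 0, 0]], [[0.0018, -0.0385, -0.0004], [0, 0, 0]], [[0.0018, -0.0385, -0.0004], [0, 0, 0]], [[0, 0, 0], [0, 0, 0]]]'

```text
clock: 10.78
position: [0.4424, 0.2946, 0.3782]
tcp_rot: [-3.127, -0.043, 0.27]
ft_force: [-0.8, 0.4, -2.4]
finger_gap: 0.454
gripper_force: 61.4
```

```bash
python3 go.py .4453 .2868 .26 18.4 -8.1
```

```text
t 10.7833 pos [0.4424 0.2946 0.3782] gap 0.454465569924337 F [-0.8096  0.3551 -2.3908] gf 61.35209083557129 q [ 0.1248  0.5013 -1.0574  1.5453  0.2991  1.4538 -2.4951]
world d [ 0.0029 -0.0078 -0.1182] | shift now-axes [0.0229 0.0085 0.116 ] | shift target-axes [0.0169 0.0083 0.117 ] | turn [ -2.916    1.719  -16.6045]
toolx az 1.5946689510026222 tool z [-0.1716  0.0003 -0.9852]
```

jog_arm --plan '[[[0, 0, 0], [-0.97, 0.57, -5.53]], [[0, 0, 0], [-0.97, 0.57, -5.53]], [[0, 0, 0], [-0.97, 0.57, -5.53]], [[0, 0, 0], [0, 0, 0]], [[0, 0, 0], [0, 0, 0]]]'

```text
clock: 11.2
position: [0.4458, 0.286, 0.3776]
tcp_rot: [3.069, 0.475, -0.219]
ft_force: [0.5, -0.6, -2.9]
finger_gap: 0.456
gripper_force: 61.2
```

```bash
python3 go.py .4453 .2868 .26 18.4 -8.1; python3 foot.py
```

```text
t 11.2 pos [0.4458 0.286  0.3776] gap 0.4557806832229649 F [ 0.4626 -0.6258 -2.9411] gf 61.22750401496887 q [ 0.1379  0.5159 -1.1094  1.5515  0.3794  1.4806 -2.2664]
world d [-0.0005  0.0008 -0.1176] | shift now-axes [ 0.0166 -0.0017  0.1164] | shift target-axes [ 0.0163 -0.0009  0.1165] | turn [ 0.2658  0.128  -0.8217]
toolx az 17.569490045580523 tool z [-0.1344 -0.0496 -0.9897]
plate top plane n(tool) [ 0.14103672 -0.00803988  0.98997172] centroid [ 13.93473788  -2.57599161 157.23946818] 1411 0.6160087814956683 n world [-2.37854353e-03  7.24842308e-04 -9.99996909e-01] tilt about tool y (deg) 8.108105182952864
plate rect ((-14.033523559570312, 0.7002449035644531), (59.86391830444336, 59.70465087890625), 2.5411670207977295) x rng [-30.39795083 -32.92754138 153.62160475] [ 30.65688946  28.93094458 164.23277801]
```

jog_arm --plan '[[[0.005, -0.0008, 0.035], [0.25, 0.1, -0.8]], [[0.0053, 0, 0.0376], [0, 0, 0]], [[0.0053, 0, 0.0376], [0, 0, 0]], [[0.005, 0, 0.035], [0, 0, 0]], [[0.0028, 0, 0.02], [0, 0, 0]]]'

```text
clock: 11.67
position: [0.4448, 0.2847, 0.2069]
tcp_rot: [3.069, 0.494, -0.225]
ft_force: [0.3, -0.5, -2.9]
finger_gap: 0.457
gripper_force: 61.2
```

jog_arm --plan '[[[0, 0, 0], [0, 0, 0]], [[0, 0, 0], [0, 0, 0]]]'

```text
clock: 11.83
position: [0.4456, 0.2865, 0.2106]
tcp_rot: [3.071, 0.498, -0.222]
ft_force: [0.4, 0.5, -1.2]
finger_gap: 0.458
gripper_force: 61.4
```

```bash
python3 go.py .4453 .2868 .1706 18.4 -8.1; python3 foot.py
python3 - <<'E'
import cv2; a=cv2.imread('pics/f.png'); cv2.imwrite('pics/f2.png',a)
E
```

```text
t 11.8333 pos [0.4456 0.2865 0.2106] gap 0.4575415462953678 F [ 0.3588  0.474  -1.2261] gf 61.367347240448 q [ 0.0738  0.6819 -1.0064  1.7461  0.5317  1.1841 -2.353 ]
world d [-0.0003  0.0003 -0.04  ] | shift now-axes [ 0.0055 -0.0004  0.0396] | shift target-axes [ 0.0054 -0.0004  0.0396] | turn [-0.0084  0.15    0.0058]
toolx az 18.405865273013287 tool z [-0.1362 -0.0452 -0.9897]
plate top plane n(tool) [-0.72227428 -0.04243893  0.69030341] centroid [ 28.64726314  -0.66508693 166.14241712] 992 2.4133843696892883 n world [-0.78565321 -0.21659754 -0.57951233] tilt about tool y (deg) -46.29655391607687
plate rect ((3.1502723693847656, 0.080108642578125), (60.131752014160156, 79.94237518310547), 1.7871050834655762) x rng [ 11.43423667 -39.72900348 145.01970574] [ 53.15199341  39.98722666 189.98125488]
```

View pics/f2.png

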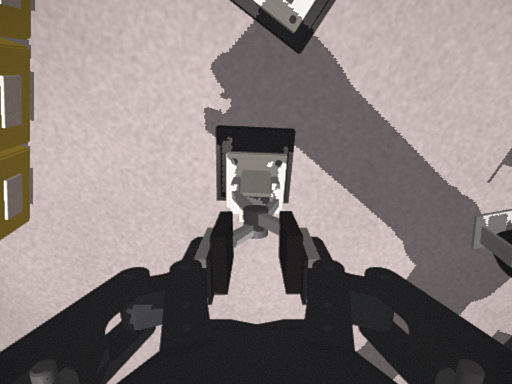

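The wrist view shows the foot's plate at (257,175), centred over the black tray (u 217–294, far rim at row 128). I'll check quickly against the rim, then lower.

Run:
```python
from h import *
s=monitor.observe(); Q=np.load('Q.npy')/1000; W=Q@rot(s['tcp_rot']).T+s['position']
c=cv2.imread('pics/f.png'); dark=c.max(2)<60
a=np.radians(15.83); e=np.array([[np.cos(a),np.sin(a)],[-np.sin(a),np.cos(a)]])
L=(W[...,:2]-[.4235,.2816])@e.T*1000
m=dark&(abs(W[...,2]-.015)<.005)&(abs(L)<60).all(-1)
q=L[m]; print(len(q),np.percentile(q,[1,99],axis=0)); print(cv2.minAreaRect(q.astype(np.float32)))
# plate edges
C=rot(s['tcp_rot']); b=np.array([.0012,-.0019,.1671]); w=C@b+s['position']; print('foot bottom world',w,(w[:2]-[.4235,.2816])@e.T)
```

```text
775 [[-34.6850832  -39.369092  ]
 [ 48.2025062   44.53822381]]
((6.267147064208984, 1.7341079711914062), (85.09627532958984, 85.07170104980469), 0.8525444865226746)
foot bottom world [0.42436104 0.28230037 0.04627649] [0.00101943 0.00043893]
```

Run:
```python
from h import *
import pickle
o=pickle.load(open('o.pkl','rb'))
a=np.radians(15.83); e=np.array([[np.cos(a),np.sin(a)],[-np.sin(a),np.cos(a)]])
def chk(n,c,P):
    L=(P[...,:2]-[.4235,.2816])@e.T*1000; dk=c['color'].max(2)<60
    m=dk&(abs(P[...,2]-.015)<.006)&(abs(L)<60).all(-1); q=L[m]
    print(n,len(q),np.percentile(q,[1,99],axis=0).round(1).tolist(),cv2.minAreaRect(q.astype(np.float32)))
    f=dk&(abs(P[...,2]-.006)<.006)&(abs(L)<60).all(-1); print(' all',cv2.minAreaRect(L[dk&(abs(L)<60).all(-1)&(P[...,2]>.002)&(P[...,2]<.03)].astype(np.float32)))
for n in o: chk(n,o[n],cloud(o[n]))
for i in range(2):
    c=cam('wrist'); chk('wrist',c,cloud(c))
```

```text
scene 174 [[-35.5, -43.9], [47.9, 39.7]] ((5.964427947998047, -2.0802955627441406), (84.08335876464844, 83.95807647705078), 0.1794450432062149)
 all ((5.971233367919922, -1.9068450927734375), (84.06514739990234, 84.52952575683594), 0.3934132754802704)
top 285 [[-40.6, -40.5], [42.5, 43.0]] ((1.3570747375488281, 1.8880348205566406), (85.11251831054688, 84.05513000488281), 89.87066650390625)
 all ((1.2427024841308594, 1.6958541870117188), (84.28617095947266, 85.07447814941406), 0.31433284282684326)
wrist 770 [[-36.3, -40.7], [46.8, 43.7]] ((4.759204864501953, 1.5178489685058594), (85.63865661621094, 84.42914581298828), 89.84835815429688)
 all ((4.781242370605469, 1.5215377807617188), (85.63916015625, 84.46553039550781), 89.84285736083984)
wrist 770 [[-35.9, -40.6], [46.9, 43.3]] ((4.8140716552734375, 1.5584449768066406), (84.32366180419922, 85.5421371459961), 0.17674314975738525)
 all ((4.8140716552734375, 1.5584449768066406), (84.32366180419922, 85.5421371459961), 0.17674314975738525)
```

jog_arm --plan '[[[0.0032, -0.001, -0.0005], [0, 0, 0]], [[0.002, 0, 0.015], [0, 0, 0]], [[0.0014, 0, 0.01], [0, 0, 0]], [[0.001, 0, 0.007], [0, 0, 0]], [[0, 0, 0], [0, 0, 0]]]'

```text
clock: 12.4
position: [0.4473, 0.2879, 0.1761]
tcp_rot: [3.069, 0.501, -0.225]
ft_force: [-0.6, 0.0, -2.6]
finger_gap: 0.453
gripper_force: 61.4
```

jog_arm --plan '[[[0.0004, 0, 0.003], [0, 0, 0]], [[0.0003, 0, 0.002], [0, 0, 0]], [[0, 0, 0], [0, 0, 0]], [[0, 0, 0], [0, 0, 0]]]'

```text
clock: 12.73
position: [0.4483, 0.2891, 0.1735]
tcp_rot: [3.071, 0.501, -0.219]
ft_force: [0.3, -0.3, -2.3]
finger_gap: 0.456
gripper_force: 61.4
```

```bash
python3 go.py .4486 .2885 .1706 18.4 -8.1
```

```text
t 12.7333 pos [0.4483 0.2891 0.1735] gap 0.4560725573255986 F [ 0.3303 -0.323  -2.3095] gf 61.391823291778564 q [ 0.0462  0.7313 -0.9712  1.7648  0.5773  1.1269 -2.3785]
world d [ 0.0003 -0.0006 -0.0029] | shift now-axes [0.0005 0.0007 0.0028] | shift target-axes [0.0005 0.0007 0.0028] | turn [-0.0143  0.0618  0.1367]
toolx az 18.538077537833832 tool z [-0.1348 -0.0446 -0.9899]
```

jog_arm --plan '[[[0.0003, 0, 0.002], [0, 0, 0]], [[0, 0, 0], [0, 0, 0]], [[0.0001, 0, 0.001], [0, 0, 0]], [[0, 0, 0], [0, 0, 0]], [[0, 0, 0], [0, 0, 0]]]'

```text
clock: 13.15
position: [0.4487, 0.2897, 0.1711]
tcp_rot: [3.072, 0.501, -0.217]
ft_force: [0.9, 0.7, 5.3]
finger_gap: 0.459
gripper_force: 63.5
```

jog_arm --plan '[[[0.0002, 0, 0.0015], [0, 0, 0]], [[0, 0, 0], [0, 0, 0]], [[0, 0, 0], [0, 0, 0]]]'

```text
clock: 13.4
position: [0.4489, 0.2901, 0.1708]
tcp_rot: [3.072, 0.501, -0.216]
ft_force: [0.0, -0.2, 14.5]
finger_gap: 0.458
gripper_force: 66.7
```

Contact at TCP z 0.171 as predicted, so the plate is on the tray floor. Releasing the foot while keeping hold of the tongs.

jog_arm --plan '[[[0, 0, -0.001], [0, 0, 0]], [[0, 0, 0], [0, 0, 0]]]'

```text
clock: 13.57
position: [0.4488, 0.2899, 0.1709]
tcp_rot: [3.072, 0.501, -0.217]
ft_force: [0.5, 1.4, 8.7]
finger_gap: 0.454
gripper_force: 65.0
```

jog_arm --plan '[[[0, 0, 0], [0, 0, 0]], [[0, 0, 0], [0, 0, 0]], [[0, 0, 0], [0, 0, 0]], [[0, 0, 0], [0, 0, 0]], [[0, 0, 0], [0, 0, 0]]]' --jaw 0.22

```text
clock: 13.98
position: [0.4481, 0.2888, 0.1695]
tcp_rot: [3.07, 0.501, -0.22]
ft_force: [0.3, -0.7, -0.5]
finger_gap: 0.61
gripper_force: 8.3
```

```bash
python3 go.py .4486 .2885 .1706 18.4 -8.1
python3 - <<'E'
from h import *
w=cam('wrist')['color'][90:290,130:390]
cv2.imwrite('pics/r1.png',cv2.resize(w,(780,600),interpolation=cv2.INTER_CUBIC)[...,::-1])
E
```

```text
t 13.9833 pos [0.4481 0.2888 0.1695] gap 0.6098098330738729 F [ 0.2617 -0.684  -0.4823] gf 8.297349696513265 q [ 0.0439  0.7362 -0.9673  1.7674  0.5816  1.1214 -2.3809]
world d [ 0.0005 -0.0003  0.0011] | shift now-axes [ 0.0002  0.0004 -0.0012] | shift target-axes [ 0.0002  0.0004 -0.0012] | turn [0.0065 0.1124 0.1366]
toolx az 18.538032801779778 tool z [-0.1355 -0.0452 -0.9897]
```

View pics/r1.png

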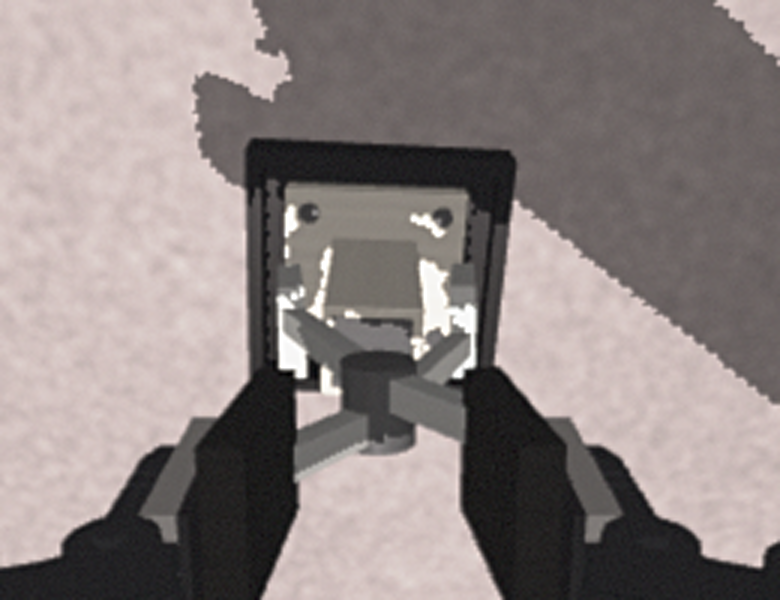

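The crop shows the foot lying flat inside the black tray, with its plate at (375,250) and the jaws open on both sides of the post at (290,320) and (460,320). Lifting straight off.

jog_arm --plan '[[[-0.0014, 0, -0.01], [0, 0, 0]], [[-0.0028, 0, -0.02], [0, 0, 0]], [[-0.0042, 0, -0.03], [0, 0, 0]], [[-0.005, 0, -0.036], [0, 0, 0]], [[-0.005, 0, -0.036], [0, 0, 0]]]'

```text
clock: 14.45
position: [0.4482, 0.2891, 0.3049]
tcp_rot: [3.07, 0.502, -0.221]
ft_force: [0.5, 0.6, -0.5]
finger_gap: 0.61
gripper_force: 8.3
```

jog_arm --plan '[[[-0.005, 0, -0.036], [0, 0, 0]], [[-0.004, 0, -0.03], [0, 0, 0]], [[0, 0, 0], [0, 2, 4]], [[0, 0, 0], [0, 2, 4]], [[0, 0, 0], [0, 0, 0]]]'

```text
clock: 14.87
position: [0.4483, 0.2898, 0.3713]
tcp_rot: [3.106, 0.286, -0.104]
ft_force: [-0.8, 0.6, -1.0]
finger_gap: 0.61
gripper_force: 8.3
```

```bash
python3 go.py .455 -.2777 .37 4.2 0
python3 - <<'E'
from h import *
s=monitor.observe(); c=cam('wrist'); P=cloud(c)
a=np.radians(15.83); e=np.array([[np.cos(a),np.sin(a)],[-np.sin(a),np.cos(a)]])
L=(P[...,:2]-[.4235,.2816])@e.T*1000; g=c['color'].max(2)
inn=(abs(L)<60).all(-1)&(c['depth']>0)
for n,m in(('post top',inn&(abs(P[...,2]-.069)<.006)),('plate',inn&(abs(P[...,2]-.0125)<.004)&(g>75)),('tray',inn&(g<60)&(P[...,2]<.022)&(P[...,2]>.008))):
    q=L[m]; print(n,m.sum(),np.median(P[...,2][m]) if m.any() else '',cv2.minAreaRect(q.astype(np.float32)) if m.sum()>5 else '')
E
```

```text
t 14.8667 pos [0.4483 0.2898 0.3713] gap 0.6097921004529014 F [-0.7577  0.6484 -1.041 ] gf 8.29349176492542 q [ 0.1403  0.4685 -1.0879  1.6034  0.3837  1.3876 -2.3854]
world d [ 0.0067 -0.5675 -0.0013] | shift now-axes [-0.0963  0.5591  0.0163] | shift target-axes [-0.0349  0.5665  0.0013] | turn [1.075  3.875  6.3064]
toolx az 10.47952085093877 tool z [-0.0646 -0.0272 -0.9975]
post top 348 0.07065449680207081 ((3.843916893005371, 2.484480857849121), (27.88105583190918, 27.829736709594727), 0.26981258392333984)
plate 802 0.013563764362492542 ((2.3789138793945312, 2.3481521606445312), (87.23047637939453, 82.98973846435547), 87.37480163574219)
tray 320 0.016861405570769067 ((5.793537139892578, -0.3789710998535156), (81.64860534667969, 81.02417755126953), 0.05521181598305702)
```

jog_arm --plan '[[[0, 0, 0], [0.54, 1.94, 3.15]], [[0, 0, 0], [0.54, 1.94, 3.15]], [[-0.0023, 0.0377, 0], [0, 0, 0]], [[-0.0023, 0.0377, 0], [0, 0, 0]], [[-0.0023, 0.0377, 0], [0, 0, 0]]]'

```text
clock: 15.33
position: [0.4501, 0.1751, 0.3694]
tcp_rot: [-3.139, -0.124, 0.008]
ft_force: [1.1, 0.5, -1.5]
finger_gap: 0.611
gripper_force: 8.3
```

jog_arm --plan '[[[-0.0023, 0.0377, 0], [0, 0, 0]], [[-0.0023, 0.0377, 0], [0, 0, 0]], [[-0.0023, 0.0377, 0], [0, 0, 0]], [[-0.0023, 0.0377, 0], [0, 0, 0]], [[-0.0023, 0.0377, 0], [0, 0, 0]]]'

```text
clock: 15.75
position: [0.4527, -0.0147, 0.3697]
tcp_rot: [-3.139, -0.12, 0.007]
ft_force: [2.0, 0.1, -0.6]
finger_gap: 0.609
gripper_force: 8.3
```

jog_arm --plan '[[[-0.0023, 0.0377, 0], [0, 0, 0]], [[-0.0023, 0.0377, 0], [0, 0, 0]], [[-0.0023, 0.0377, 0], [0, 0, 0]], [[-0.0023, 0.0377, 0], [0, 0, 0]], [[-0.0023, 0.0377, 0], [0, 0, 0]]]'

```text
clock: 16.17
position: [0.4552, -0.2036, 0.3696]
tcp_rot: [-3.138, -0.12, 0.007]
ft_force: [0.7, -0.2, -0.6]
finger_gap: 0.611
gripper_force: 8.3
```

```bash
python3 go.py .455 -.2777 .37 4.2 0
```

```text
t 16.1667 pos [ 0.4552 -0.2036  0.3696] gap 0.6110728929298502 F [ 0.6559 -0.1527 -0.5944] gf 8.29714832128957 q [ 1.144   0.2988 -0.9871  1.7385  0.2618  1.2502 -1.4019]
world d [-0.0002 -0.0741  0.0004] | shift now-axes [-0.0059  0.0739 -0.0005] | shift target-axes [-0.0057  0.0739 -0.0004] | turn [-0.0682  0.2588  0.1796]
toolx az 4.379721573696556 tool z [-0.0046  0.0008 -1.    ]
```

Two more rows to get above the stand, then I'll measure the jaws against the stand.

jog_arm --plan '[[[-0.003, 0.037, 0], [0, 0.25, 0]], [[-0.003, 0.037, 0], [0, 0, 0]], [[0, 0, 0.03], [0, 0, 0]], [[0, 0, 0], [0, 0, 0]], [[0, 0, 0], [0, 0, 0]]]'

```text
clock: 16.58
position: [0.4545, -0.2752, 0.3386]
tcp_rot: [-3.135, -0.119, 0.003]
ft_force: [0.0, -0.0, 0.3]
finger_gap: 0.611
gripper_force: 8.3
```

```bash
cat > st.py <<'E'
from h import *
s=monitor.observe(); c=cam('wrist'); c['T']=np.array(c['hand_eye']); Q=cloud(c)*1000; d=c['depth']>0
W=Q/1000@rot(s['tcp_rot']).T+s['position']
t=d&(abs(Q[...,1])<42)&(abs(Q[...,0])<30)&(Q[...,2]>100)&(Q[...,2]<160)&(W[...,2]>.1)
j=Q[t]; L,Rr=j[j[:,1]<0],j[j[:,1]>0]; print('jaws tool',L.min(0),L.max(0),Rr.min(0),Rr.max(0))
for lo in range(100,150,10):
    w=j[(j[:,2]>=lo)&(j[:,2]<lo+10)]; print(lo,len(w),w.min(0).round(1) if len(w) else '',w.max(0).round(1) if len(w) else '')
m=d&(W[...,2]>.062)&(W[...,2]<.093)&(np.hypot(W[...,0]-.457,W[...,1]+.278)<.075)
r=cv2.minAreaRect(Q[m][:,:2].astype(np.float32)); print('stand tool',r,'world',cv2.minAreaRect(W[m][:,:2].astype(np.float32)*1000))
E
python3 st.py; python3 go.py .455 -.2777 .37 4.2 0
```

```text
jaws tool [-14.38191443 -32.88948529 100.01200006] [ 11.36152707 -21.17619916 138.66079502] [-14.67154692  17.43607078 100.31296147] [ 11.75204015  28.18778755 137.13395703]
100 363 [-14.7 -29.5 100. ] [ 11.8  25.5 109.7]
110 33 [ 10.3 -30.6 111.5] [ 11.2  26.2 118.6]
120 32 [  9.7 -31.8 121.5] [ 10.5  27.2 128.8]
130 32 [  9.3 -32.9 130.4] [ 10.3  28.2 138.7]
140 0  
stand tool ((3.7248802185058594, 4.013397216796875), (82.48538970947266, 100.31298065185547), 1.8682596683502197) world ((458.0475158691406, -277.9154968261719), (82.49066925048828, 100.20506286621094), 2.485548973083496)
t 16.6333 pos [ 0.4556 -0.2747  0.3399] gap 0.6132817629720632 F [-0.2374 -0.0998 -0.5907] gf 8.298112687189132 q [ 1.1863  0.3881 -0.9348  1.708   0.3285  1.214  -1.3234]
world d [-0.0006 -0.003   0.0301] | shift now-axes [-0.0008  0.0029 -0.0301] | shift target-axes [-0.0008  0.003  -0.0301] | turn [-0.1261 -0.0317  0.2166]
toolx az 4.416603000708463 tool z [ 0.0004  0.0022 -1.    ]
```

jog_arm --plan '[[[0.0058, 0.0062, 0], [0, 0, 1.9]], [[0, 0, 0.02], [0, 0, 0]], [[0, 0, 0.035], [0, 0, 0]], [[0, 0, 0.015], [0, 0, 0]], [[0, 0, 0], [0, 0, 0]]]'

```text
clock: 17.05
position: [0.4606, -0.2799, 0.268]
tcp_rot: [-3.138, -0.069, 0.004]
ft_force: [0.1, -0.1, -0.3]
finger_gap: 0.611
gripper_force: 8.3
```

```bash
python3 go.py .455 -.2777 .146 2.5 0; python3 st.py
```

```text
t 17.05 pos [ 0.4606 -0.2799  0.268 ] gap 0.6113785769853128 F [ 0.099  -0.0967 -0.3277] gf 8.294294814113528 q [ 1.1339  0.4743 -0.8812  1.7784  0.4074  1.087  -1.4153]
world d [-0.0056  0.0022 -0.122 ] | shift now-axes [-0.0052 -0.0021  0.122 ] | shift target-axes [-0.0055 -0.0025  0.122 ] | turn [-0.159   0.1426  0.0315]
toolx az 2.5316987997432983 tool z [-0.0026  0.0027 -1.    ]
jaws tool [-14.7814917  -32.88080154 100.18345462] [ 11.17903467 -21.1727821  138.70184198] [-15.16394058  18.42627977 100.09671312] [ 11.26875633  28.2839489  137.41845036]
100 361 [-15.2 -28.8 100.1] [ 11.3  25.5 109.8]
110 34 [ 10.1 -30.4 110.1] [ 11.3  26.3 119.3]
120 32 [  9.8 -31.7 120.4] [ 10.8  27.3 128.5]
130 32 [  9.3 -32.9 130.3] [ 10.3  28.3 138.7]
140 0  
stand tool ((-1.5446662902832031, -1.601837158203125), (81.88075256347656, 100.13819885253906), 0.07964536547660828) world ((458.54412841796875, -277.8705749511719), (81.8869857788086, 100.07270050048828), 2.4492814540863037)
```

Aligned (tongs at about (-2,-2.3), stand at (-1.5,-1.6) in the tool frame). Lowering.

jog_arm --plan '[[[0.0004, 0.0006, 0.02], [0, 0, 0]], [[0, 0, 0.03], [0, 0, 0]], [[0, 0, 0.03], [0, 0, 0]], [[0, 0, 0.02], [0, 0, 0]], [[0, 0, 0], [0, 0, 0]]]'

```text
clock: 17.52
position: [0.4615, -0.2815, 0.1684]
tcp_rot: [-3.139, -0.066, 0.002]
ft_force: [-0.9, 0.2, -0.5]
finger_gap: 0.612
gripper_force: 8.3
```

jog_arm --plan '[[[0, 0, 0.01], [0, 0, 0]], [[0, 0, 0.007], [0, 0, 0]], [[0, 0, 0], [0, 0, 0]], [[0, 0, 0], [0, 0, 0]]]'

```text
clock: 17.85
position: [0.4628, -0.2824, 0.1536]
tcp_rot: [3.14, 0.064, 0.004]
ft_force: [-0.4, -0.1, -1.4]
finger_gap: 0.61
gripper_force: 8.3
```

```bash
python3 go.py .455 -.2777 .146 2.5 0
```

```text
t 17.85 pos [ 0.4628 -0.2824  0.1536] gap 0.6104133429027729 F [-0.3783 -0.1165 -1.3687] gf 8.295225400943309 q [ 1.0499  0.6198 -0.7789  1.8718  0.5578  0.8791 -1.5346]
world d [-0.0078  0.0047 -0.0076] | shift now-axes [-0.0076 -0.005   0.0076] | shift target-axes [-0.0076 -0.0051  0.0076] | turn [ 0.03   -0.1299 -0.1521]
toolx az 2.347968243389993 tool z [ 0.0023 -0.0004 -1.    ]
```

jog_arm --plan '[[[-0.002, -0.002, 0.004], [0, 0, 0]], [[0, 0, 0.002], [0, 0, 0]], [[0, 0, 0], [0, 0, 0]], [[0, 0, 0], [0, 0, 0]]]'

```text
clock: 18.18
position: [0.4601, -0.2803, 0.1467]
tcp_rot: [-3.141, -0.064, -0.002]
ft_force: [0.6, -0.1, -0.4]
finger_gap: 0.614
gripper_force: 8.3
```

jog_arm --plan '[[[0, 0, 0.002], [0, 0, 0]], [[0, 0, 0], [0, 0, 0]], [[0, 0, 0], [0, 0, 0]]]'

```text
clock: 18.43
position: [0.4605, -0.2803, 0.1449]
tcp_rot: [-3.141, -0.065, -0.003]
ft_force: [-0.2, 0.2, 0.5]
finger_gap: 0.608
gripper_force: 9.2
```

jog_arm --plan '[[[0, 0, 0.001], [0, 0, 0]], [[0, 0, 0], [0, 0, 0]], [[0, 0, 0], [0, 0, 0]]]'

```text
clock: 18.68
position: [0.4612, -0.2802, 0.1446]
tcp_rot: [3.141, 0.065, 0.005]
ft_force: [-1.1, 1.5, 7.6]
finger_gap: 0.613
gripper_force: 11.1
```

jog_arm --plan '[[[0, 0, 0], [0, 0, 0]], [[0, 0, 0], [0, 0, 0]], [[0, 0, 0], [0, 0, 0]], [[0, 0, 0], [0, 0, 0]]]' --jaw 1

```text
clock: 19.02
position: [0.4599, -0.2803, 0.1434]
tcp_rot: [-3.14, -0.064, -0.001]
ft_force: [0.2, 0.6, -0.2]
finger_gap: 1.002
gripper_force: 0.0
```

jog_arm --plan '[[[0, 0, 0], [0, 0, 0]], [[0, 0, 0], [0, 0, 0]], [[0, 0, 0], [0, 0, 0]]]'

```text
clock: 19.27
position: [0.4601, -0.2803, 0.1435]
tcp_rot: [-3.141, -0.064, -0.002]
ft_force: [-1.0, -0.3, -0.4]
finger_gap: 0.997
gripper_force: 0.0
```

```bash
python3 go.py .455 -.2777 .146 2.5 0; python3 st.py
```

```text
t 19.2667 pos [ 0.4601 -0.2803  0.1435] gap 0.9969165790631258 F [-0.9793 -0.2689 -0.3526] gf 0.0 q [ 1.0433  0.6296 -0.7695  1.8852  0.5704  0.8594 -1.5472]
world d [-0.0051  0.0026  0.0025] | shift now-axes [-0.005  -0.0028 -0.0025] | shift target-axes [-0.0049 -0.0028 -0.0025] | turn [-0.0209 -0.0586 -0.1546]
toolx az 2.3453630332855395 tool z [ 0.001   0.0004 -1.    ]Traceback (most recent call last):
  File "st.py", line 5, in <module>
    j=Q[t]; L,Rr=j[j[:,1]<0],j[j[:,1]>0]; print('jaws tool',L.min(0),L.max(0),Rr.min(0),Rr.max(0))
                                                            ~~~~~^^^
    return umr_minimum(a, axis, None, out, keepdims, initial, where)
ValueError: zero-size array to reduction operation minimum which has no identity
```

Contact on the stand floor was confirmed before opening. Retreating upward, then checking.

jog_arm --plan '[[[0, 0, -0.01], [0, 0, 0]], [[0, 0, -0.02], [0, 0, 0]], [[0, 0, -0.035], [0, 0, 0]], [[0, 0, -0.035], [0, 0, 0]], [[0, 0, -0.02], [0, 0, 0]]]'

```text
clock: 19.73
position: [0.4614, -0.2802, 0.2678]
tcp_rot: [3.139, 0.066, 0.007]
ft_force: [1.1, -0.4, -0.0]
finger_gap: 1.0
gripper_force: 0.0
```

jog_arm --plan '[[[0, 0, 0], [0, 0, 0]], [[0, 0, 0], [0, 0, 0]], [[0, 0, 0], [0, 0, 0]]]'

```text
clock: 19.98
position: [0.4594, -0.2803, 0.2632]
tcp_rot: [-3.141, -0.064, -0.0]
ft_force: [-0.8, 0.1, 0.8]
finger_gap: 1.001
gripper_force: 0.0
```

Run:
```python
from h import *
c=cam('wrist'); P=cloud(c); Z=P[...,2]
near=(np.hypot(P[...,0]-.458,P[...,1]+.278)<.08)&(c['depth']>0)
for lo,hi in((.062,.093),(.105,.15),(.146,.175)):
    q=P[near&(Z>lo)&(Z<hi)]
    if len(q)>10: print(lo,len(q),q.max(0)[2],cv2.minAreaRect((q[:,:2]*1000).astype(np.float32)))
c=cam('top'); P=cloud(c); Z=P[...,2]
m=(np.hypot(P[...,0]-.424,P[...,1]-.282)<.06)&(Z>.06)&(Z<.08); q=P[m]; print('post top',m.sum(),np.median(q[:,2]),cv2.minAreaRect((q[:,:2]*1000).astype(np.float32)))
print(monitor.observe()['ft_force'])
```

```text
0.062 3191 0.09299264055596723 ((458.2032470703125, -277.8751525878906), (81.96160888671875, 100.23470306396484), 2.4587440490722656)
0.105 879 0.14993776193191122 ((454.4991149902344, -279.2591552734375), (28.264442443847656, 57.9263801574707), 2.898070812225342)
0.146 697 0.15598823849773835 ((454.0707092285156, -279.0274658203125), (28.698354721069336, 60.028011322021484), 2.8596222400665283)
post top 147 0.06948415708778177 ((425.0534973144531, 285.23406982421875), (28.538162231445312, 28.98861312866211), 16.856225967407227)
[ 0.3825746  -0.30263391 -0.04761745]
```

The tongs stand upright in the stand (top at 156 mm, as at the start), and the foot is flat in the tray (post top at 69.5 mm). Handing in.

```bash
python3 -c "
from plant import close_job
print(close_job())"
```

```text
the job is handed in; nothing more can be done
None
```

The job is handed in, with no verdict shown: the foot stands flat in the empty black tray, about 3 mm from its centre, and the tongs are back upright in their stand and released at about 20 s of the 64 s limit.

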